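Charge the mill jars with grinding balls

TASK

With the carriage at home, first stand every mill jar upright in a nest of the sliding carriage. Then give each jar one charge of two balls: pull up the red index knob, slide the carriage until the jar is under the spout and let the pin drop home in its notch, draw the hopper's yellow shutter knob fully open so that the balls drop into the jar, and push it fully closed again, never drawing the shutter while the pin is out. Finish with the carriage back home and latched, all the jars upright in their nests, no ball spilled and the shutter closed, and leave the spray bottle, the tub and the modelling tool where they are.

Things in the scene. Friction and masses are not known exactly. Their poses are not given: they have to be found in the camera images.
- station: Charging bench fixed to the table: grey base 170 (x) x 715 (y) x 12 mm with a jar slide and a small gravity hopper on a blue stand. Origin on the table straight below the spout, +x away from the robot, +y along the slide. Base x -75..95, y -450..265 mm. Hopper y -36..36: shutter guides x -22..99, z 112..143; magazine x 20..52 to z 221, flared mouth x 0..72 to z 250.
- carriage (a joint): Aluminium carriage on rails, m along station +y; 0 = home (as it starts). It latches in four notches at 0, 0.100, 0.200 and 0.300 (play about 2 mm) and slides with about 3 N when unlatched. Top of its plate 40 mm over the table, width 90 mm (x -45 to +45).
- plunger (a joint): Spring index plunger at the carriage's -y end, m upwards: 0 = pin down in a notch, 0.012 = pin tip level with the top of the notched strip (let go between notches it rides there and snaps down at the next notch), 0.022 = end stop. Spring 6 N when down, 11 N fully up. The carriage is free while the pin is lifted 0.013 or more.
- plunger_knob (a point): Grip point of the plunger's red cylindrical knob (30 mm diameter, 32 mm tall, axis vertical): on its axis, 19 mm over its lower and 13 mm below its upper face; 85 mm over the table when the pin is down. At station x -55, y -410 mm at home, and moves with the carriage.
- shutter (a joint): Steel metering shutter under the hopper, m drawn out towards the robot (station -x): 0 = closed (as at the start), 0.036 = fully open (end stop). About 2 N, stays where left. Two pockets hold one ball of each column: fully open, they are over the spout and both drop while the shutter's plain part holds back the rest; pushed fully home, they refill. One stroke = one charge.
- shutter_knob (a point): Grip point of the shutter's yellow upright round knob (18 mm diameter, 37 mm tall from z 129 to 166 mm): on its axis, 151 mm over the table, at station x -75, y 0 when closed, moving with the shutter. It stands on a thin steel tongue 36 mm wide, top at z 129; the shutter's thicker part (top z 139) begins 47 mm behind its axis.
- spout (a point): Centre of the hopper's spout, 112 mm over the table. A jar in nest k is centred below it when the carriage stands at 0.100 x k.
- nest1 (a point): Centre of the floor of jar nest 1 on the carriage, 40 mm over the table; at home at station x 0, y -100 mm. Four black lugs 12 mm high stand round it on the diagonals, inner faces 36 mm from the centre.
- nest2 (a point): Centre of the floor of jar nest 2 on the carriage, 40 mm over the table; at home at station x 0, y -200 mm. Four black lugs 12 mm high stand round it on the diagonals, inner faces 36 mm from the centre.
- nest3 (a point): Centre of the floor of jar nest 3 on the carriage, 40 mm over the table; at home at station x 0, y -300 mm. Four black lugs 12 mm high stand round it on the diagonals, inner faces 36 mm from the centre.
- jar1: White ceramic mill jar with a blue band, open on top: 67 mm outside diameter (60 at the foot, full width from 8 mm up), 60 mm tall, wall 4.5 mm, floor 8 mm, about 0.35 kg. Origin at the centre of its underside, z up its axis. The jars are alike; two or three are there.
- jar2: White ceramic mill jar with a blue band, open on top: 67 mm outside diameter (60 at the foot, full width from 8 mm up), 60 mm tall, wall 4.5 mm, floor 8 mm, about 0.35 kg. Origin at the centre of its underside, z up its axis. The jars are alike; two or three are there.
- jar3: White ceramic mill jar with a blue band, open on top: 67 mm outside diameter (60 at the foot, full width from 8 mm up), 60 mm tall, wall 4.5 mm, floor 8 mm, about 0.35 kg. Origin at the centre of its underside, z up its axis. The jars are alike; two or three are there.
- ball_l1_center (a point): Centre of a red-brown agate grinding ball, 22 mm diameter, 15 g; it starts in the hopper's +y column, number 1 from the bottom.
- ball_l2_center (a point): Centre of a red-brown agate grinding ball, 22 mm diameter, 15 g; it starts in the hopper's +y column, number 2 from the bottom.
- ball_l3_center (a point): Centre of a red-brown agate grinding ball, 22 mm diameter, 15 g; it starts in the hopper's +y column, number 3 from the bottom.
- ball_l4_center (a point): Centre of a red-brown agate grinding ball, 22 mm diameter, 15 g; it starts in the hopper's +y column, number 4 from the bottom.
- ball_r1_center (a point): Centre of a red-brown agate grinding ball, 22 mm diameter, 15 g; it starts in the hopper's -y column, number 1 from the bottom.
- ball_r2_center (a point): Centre of a red-brown agate grinding ball, 22 mm diameter, 15 g; it starts in the hopper's -y column, number 2 from the bottom.
- ball_r3_center (a point): Centre of a red-brown agate grinding ball, 22 mm diameter, 15 g; it starts in the hopper's -y column, number 3 from the bottom.
- ball_r4_center (a point): Centre of a red-brown agate grinding ball, 22 mm diameter, 15 g; it starts in the hopper's -y column, number 4 from the bottom.
- spray_bottle: White spray bottle with a yellow head, 72 mm diameter, 200 mm tall, standing at the left, not needed. Origin under its centre.
- slip_tub: White screw jar with a green cap, 80 mm diameter, 85 mm tall, standing at the right, not needed. Origin under its centre.
- modelling_tool: Wooden modelling tool lying on the table, 157 mm long, 14 mm thick, not needed. Origin under the middle of its handle; x along it.

How it is judged:
On the way:
1. with the carriage at home and the shutter closed, every jar stands upright in a nest ((distance between jar1 and nest1 below 0.008 m or distance between jar1 and nest2 below 0.008 m or distance between jar1 and nest3 below 0.008 m) and angle between each of jar1, jar2, jar3's own z axis and vertical below 0.1 rad and (distance between jar2 and nest1 below 0.008 m or distance between jar2 and nest2 below 0.008 m or distance between jar2 and nest3 below 0.008 m) and (distance between jar3 and nest1 below 0.008 m or distance between jar3 and nest2 below 0.008 m or distance between jar3 and nest3 below 0.008 m) and value of joint carriage below 0.006 m and value of joint shutter below 0.004 m), for 0.2 s.
At the end, for the whole second after the job is handed in: Every jar upright (0.1 rad), standing in a nest (8 mm), with one charge of two balls in it; no ball on the bench, base or carriage, and those not called for still in the hopper; shutter closed (4 mm), pin down (3 mm), carriage home (5 mm) ((distance between jar1 and nest1 below 0.008 m or distance between jar1 and nest2 below 0.008 m or distance between jar1 and nest3 below 0.008 m) and angle between each of jar1, jar2, jar3's own z axis and vertical below 0.1 rad and distance between any of ball_l1_center, ball_l2_center, ball_l3_center and jar1 below 0.05 m and distance between any of ball_r1_center, ball_r2_center, ball_r3_center and jar1 below 0.05 m and not (distance between each of ball_l1_center, ball_l2_center and jar1 below 0.05 m) and not (distance between each of ball_l2_center, ball_l3_center and jar1 below 0.05 m) and not (distance between each of ball_l1_center, ball_l3_center and jar1 below 0.05 m) and (distance between jar2 and nest1 below 0.008 m or distance between jar2 and nest2 below 0.008 m or distance between jar2 and nest3 below 0.008 m) and distance between any of ball_l1_center, ball_l2_center, ball_l3_center and jar2 below 0.05 m and distance between any of ball_r1_center, ball_r2_center, ball_r3_center and jar2 below 0.05 m and not (distance between each of ball_l1_center, ball_l2_center and jar2 below 0.05 m) and not (distance between each of ball_l2_center, ball_l3_center and jar2 below 0.05 m) and not (distance between each of ball_l1_center, ball_l3_center and jar2 below 0.05 m) and (distance between jar3 and nest1 below 0.008 m or distance between jar3 and nest2 below 0.008 m or distance between jar3 and nest3 below 0.008 m) and distance between any of ball_l1_center, ball_l2_center, ball_l3_center and jar3 below 0.05 m and distance between any of ball_r1_center, ball_r2_center, ball_r3_center and jar3 below 0.05 m and not (distance between each of ball_l1_center, ball_l2_center and jar3 below 0.05 m) and not (distance between each of ball_l2_center, ball_l3_center and jar3 below 0.05 m) and not (distance between each of ball_l1_center, ball_l3_center and jar3 below 0.05 m) and height (world z) of each of ball_l1_center, ball_l2_center, ball_l3_center, ball_r1_center, ball_r2_center, ball_r3_center above 0.054 m and height (world z) of each of ball_l4_center, ball_r4_center above 0.115 m and value of joint shutter below 0.004 m and value of joint plunger below 0.003 m and value of joint carriage between -0.005 and 0.005 m); the robot touches nothing.
It fails at once if the shutter is drawn while the index pin is not home in a notch (value of joint shutter above 0.01 m and value of joint plunger above 0.005 m).
It fails at once if the spray bottle, the tub or the modelling tool is pushed more than 40 mm or knocked over (distance of any of spray_bottle, slip_tub, modelling_tool from where it was at the start of the episode above 0.04 m or angle between any of spray_bottle, slip_tub's own z axis and vertical above 0.6 rad).
Of jar1, jar2, jar3 only 2 to 3 are there at a start; the rules pass over those that are not, and their reading is None.
At some moment in a run one of jar1, jar2, jar3 may be knocked a few centimetres aside while the robot is not near it.
Once in a run the grip may slacken for a moment while it holds something.
It also fails if it takes over 210 s, if anything falls off the work surface, if the arm or the gripper's body presses on something with over 40 N, if the wrist force passes 120 N, or if a joint passes its speed limit or range.

ROBOT

A 6-joint arm with a two-finger parallel gripper is mounted at the origin on the work surface. World frame = base frame: x ahead of the robot, y to its left, z up, the work surface at z = 0. Lengths are in m, angles in rad, forces in N, time in s.
With the tool pointing down it reaches from about 0.35 to 0.925 m from the base axis. Payload 6.4 kg.
Tool frame: the origin (TCP) lies midway between the tips of the shut fingers; the grasp point (between the pads) lies 19 mm behind it; z points along the fingers, y is the direction in which the jaws open and shut (so a half turn about z gives the same grasp; the last joint's range is limited). The gripper opens to 85 mm and grips with 20 to 120 N. Pads are 22 mm wide; open, the fingers measure 114 mm over their backs; the gripper's body (76 mm by 85 mm) begins 54 mm behind the grasp point. The pads swing forward as they close: fully open they stand 13 mm farther back than shut.
Start: joints at [1.116, 0.245, 1.558, -0, 1.339, -0.174], TCP at [0.18, 0.625, 0.231] pointing down, gripper open.
Joint ranges: [-3.13, 3.13], [-1.02, 2.26], [0.13, 2.54], [-0.95, 4.09], [0.21, 2.88], [-2.74, 2.74]. Speed limits (rad/s): [2.57, 2.57, 3.14, 3.14, 3.14, 3.14].

INTERFACE

Orientations are given as a rotation vector (axis times angle).
In Python, from cell import read_state, read_camera, workorder gives the robot as it stands.
- The arm moves only by the tool send_rows, never from a script. Its argument "deltas" is a list of rows, each an object with "travel": the shift along the tool's x, y, z as a fraction of full scale, a list of three; "roll": the turn about the tool's z as a fraction of full scale. A call has 1 to 12 rows; each row is the pose to reach, as a shift and turn from the pose measured when the call began, along the tool's axes at that moment; what a row does not reach only later rows make up. Full scale, the value 1, is 0.5 m for a shift and 90 degrees for a turn. A row lasts 1/12 s, in which the tool goes at most 41.7 mm and 7.16 degrees, less where a joint would pass 70% of its speed; a pose out of reach is approached as far as the arm can. A call with a number of a shift or a turn outside -1 to 1 is refused whole. A call with a gripper value outside its range is refused whole. "gripper" is the finger opening in mm, from 0 to 85.4, set as the call begins (left out, the last holds). The fingers move at their own pace and stop on an object; "grip_force" is the grip in N (left out, the last holds). Time passes only in rows, so rows that repeat a pose let the fingers close. It gives the time, the measured TCP pose, the force and the opening at its end, in the units of the state.
- read_state(): the state, without advancing time (a new reading comes with each control period).
- read_camera(name): name is "side" or "top"; returns a dict with "pixels" (480x640x3 uint8, red, green, blue), "vfov" (degrees; the focal length in pixels is half the picture's height over the tangent of half this angle, whatever the lens; pixels are square), "cx", "cy" (the principal point, pixels), "R" (3x3) and "t" (3): a world point X has camera coordinates R X + t. Camera axes: x right, y down, z forward; pixel columns grow to the right and rows downward; lengths in m; the calibration is good to about 2 mm. A picture is of the moment at which its call begins. There is no depth.
- workorder.close_job(): hands the job in, once; it reports no verdict.
The state is a dict: "clock": time; "q": joint angles; "qvel": joint speeds; "tau": joint torques, N m; "tcp_pos": TCP position; "eef_rot": TCP orientation; "ft_force": force on the tool from outside, world axes, zero at the start; "torque": the same for the moment, N m; "gripper_width": finger opening in m.
Only numpy, scipy, OpenCV 4.12 (cv2) and the standard library are available. Lean on these libraries where they do the work, as an engineer would, in place of code of your own. Each camera call takes 0.05 s, during which the arm holds its last target.

## Working session

There is one attempt and no reset: what is moved stays moved. The work goes in short steps, Python scripts to look and compute and a tool call to move; the robot and the scene stay as the last step left them, time stands still between calls to the robot, and variables do not carry over. Pictures are saved under pics/ and viewed, and the job is handed in when it is done.

Besides the shell and the picture viewer there is one more tool, called after ">>>" as name([rows], argument=value, ...), one row to a line, values as JSON. send_rows: Moves the arm, as the interface text tells. Shift numbers are shares of 0.5 m and turn numbers shares of 90 degrees, none past 1 either way. Its arguments: {"type":"object","properties":{"deltas":{"type":"array","items":{"type":"object","properties":{"travel":{"type":"array","items":{"type":"number","minimum":-1,"maximum":1}},"roll":{"type":"number","minimum":-1,"maximum":1}}}},"gripper":{"type":"number"},"grip_force":{"type":"number"}},"required":["deltas"]}

```bash
ls; mkdir -p pics; cat > h.py <<'E'
import numpy as np, cv2, json
from scipy.spatial.transform import Rotation as Ro
from cell import read_state, read_camera, workorder
def snap(name,fn):
    c=read_camera(name); p=np.array(c["pixels"]); cv2.imwrite(f"pics/{fn}.png",cv2.cvtColor(p,cv2.COLOR_RGB2BGR))
    c["pixels"]=p; c["R"]=np.array(c["R"]); c["t"]=np.array(c["t"])
    c["f"]=240/np.tan(np.radians(c["vfov"])/2); return c
def proj(c,X):
    q=c["R"]@np.array(X,float)+c["t"]; return c["cx"]+c["f"]*q[0]/q[2], c["cy"]+c["f"]*q[1]/q[2]
def ray(c,u,v):
    o=-c["R"].T@c["t"]; d=c["R"].T@np.array([(u-c["cx"])/c["f"],(v-c["cy"])/c["f"],1]); return o,d
def onz(c,u,v,z):
    o,d=ray(c,u,v); return o+d*(z-o[2])/d[2]
def st():
    s=read_state(); R=Ro.from_rotvec(s["eef_rot"]).as_matrix()
    print("t",s["clock"],"tcp",np.round(s["tcp_pos"],4),"w",s["gripper_width"],"F",np.round(s["ft_force"],1)); return s,R
def plan(target,yaw=None,s=None):
    """target world tcp; yaw= desired angle of tool y axis (deg, mod 180)"""
    s=read_state(); R=Ro.from_rotvec(s["eef_rot"]).as_matrix()
    d=R.T@(np.array(target)-np.array(s["tcp_pos"]))/0.5
    r=0
    if yaw is not None:
        cur=np.degrees(np.arctan2(R[1,1],R[0,1])); 
        dy=(yaw-cur+90)%180-90
        r=-dy/90 if R[2,2]<0 else dy/90
    print("travel",np.round(d,4),"roll",round(r,4),"rows>=",np.ceil(max(np.linalg.norm(d)*500/41.7,abs(r)*90/7.16)))
    return d,r
E
python3 - <<'E'
from h import *
s,R=st(); print(R.round(3), s)
for n in("side","top"):
    c=snap(n,n+"0"); print(n,c["vfov"],c["cx"],c["cy"],c["R"].round(3),c["t"].round(3), c["pixels"].shape,[k for k in c])
E
```

```text
pics
t 0.0 tcp [0.1799 0.624  0.2302] w 0.08529497721424485 F [-0.9  0.2 -0.2]
[[-0.961  0.277 -0.001]
 [ 0.277  0.961 -0.002]
 [ 0.    -0.002 -1.   ]] {'clock': 0.0, 'q': array([ 1.11587528e+00,  2.45798300e-01,  1.55908237e+00, -4.12376924e-05,
        1.33871489e+00, -1.74092822e-01]), 'qvel': array([ 0.00027212, -0.00012674, -0.00044846,  0.00027089,  0.0006614 ,
       -0.00087094]), 'tau': array([-7.80561186e-04, -4.29514611e+01, -3.26117599e+01, -2.55467721e-04,
        5.35196043e-03, -2.17970474e-06]), 'tcp_pos': array([0.17988395, 0.62399672, 0.23015368]), 'eef_rot': array([-4.39579442e-01, -3.11009844e+00,  3.01076647e-03]), 'ft_force': array([-0.89513081,  0.17040621, -0.2491106 ]), 'torque': array([-0.00714277, -0.02234313,  0.00755451]), 'gripper_width': 0.08529497721424485}
side 53.17166232812779 317.31410851954456 241.57104806980402 [[ 0.74  -0.673 -0.005]
 [-0.528 -0.576 -0.624]
 [ 0.417  0.464 -0.781]] [-0.391  0.364  1.065] (480, 640, 3) ['pixels', 'vfov', 'cx', 'cy', 'R', 't', 'f']
top 55.549389278499326 318.20715030816086 233.6824196161076 [[ 0.002 -1.     0.005]
 [-0.979 -0.003 -0.206]
 [ 0.206 -0.004 -0.979]] [0.   0.56 1.33] (480, 640, 3) ['pixels', 'vfov', 'cx', 'cy', 'R', 't', 'f']
```

```bash
cat *.md 2>/dev/null | head -50
```

```text
(no output)
```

View pics/side0.png

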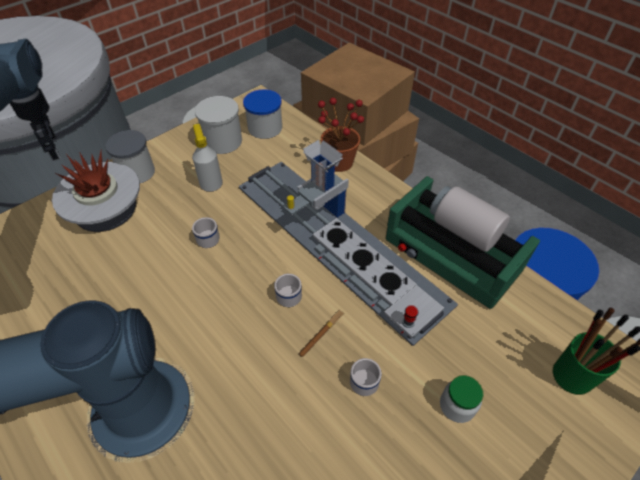

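View pics/top0.png

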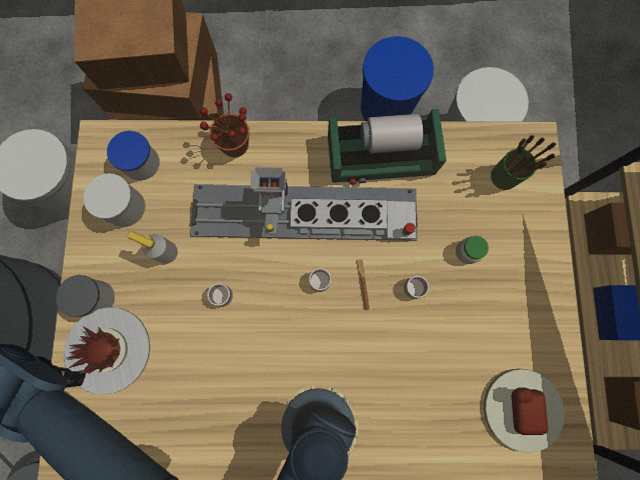

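The top view shows three upright jars at about (219,295), (319,280) and (416,288). The red knob is at (410,228), the yellow knob at (270,227), and the tool at (363,285). Next I'll measure these.

```bash
cat >> h.py <<'E'
def blobs(c,lo,hi,amin=15,roi=None):
    hsv=cv2.cvtColor(c["pixels"],cv2.COLOR_RGB2HSV); m=cv2.inRange(hsv,np.array(lo),np.array(hi))
    if roi: z=np.zeros_like(m); x0,y0,x1,y1=roi; z[y0:y1,x0:x1]=m[y0:y1,x0:x1]; m=z
    n,l,s,ce=cv2.connectedComponentsWithStats(m)
    return [(s[i][4],ce[i].round(1),s[i][:4]) for i in range(1,n) if s[i][4]>=amin],m
E
python3 - <<'E'
from h import *
c=snap("top","t1"); p=cv2.imread("pics/t1.png")
cv2.imwrite("pics/t1a.png",cv2.resize(p[160:320,180:440],None,fx=3,fy=3,interpolation=cv2.INTER_CUBIC))
s=snap("side","s1"); p=cv2.imread("pics/s1.png")
cv2.imwrite("pics/s1a.png",cv2.resize(p[130:410,180:460],None,fx=2.1,fy=2.1,interpolation=cv2.INTER_CUBIC))
for n,cc in(("top",c),("side",s)):
  print(n,"red",blobs(cc,(0,170,100),(6,255,255))[0]);print("yel",blobs(cc,(22,150,120),(32,255,255))[0]); print("green",blobs(cc,(50,120,60),(75,255,255),40)[0])
  print("jarblue",blobs(cc,(105,30,60),(130,160,220),8,(170,210,480,420))[0])
E
```

```text
top red [(np.int32(16), array([203.4, 109.8]), array([202, 108,   4,   5], dtype=int32)), (np.int32(16), array([203.4, 123.9]), array([201, 122,   6,   5], dtype=int32)), (np.int32(16), array([352.9, 180.3]), array([351, 179,   5,   4], dtype=int32)), (np.int32(58), array([409.6, 227.4]), array([406, 224,   8,   8], dtype=int32))]
yel [(np.int32(25), array([269.3, 226.2]), array([267, 224,   6,   6], dtype=int32)), (np.int32(203), array([140.5, 238.6]), array([128, 231,  26,  16], dtype=int32))]
green []
jarblue []
side red [(np.int32(17), array([333.2,  99.8]), array([331,  98,   5,   5], dtype=int32)), (np.int32(18), array([321.8, 102.8]), array([320, 101,   5,   5], dtype=int32)), (np.int32(18), array([354.2, 114.9]), array([352, 113,   5,   5], dtype=int32)), (np.int32(16), array([322.2, 118.2]), array([320, 117,   5,   4], dtype=int32)), (np.int32(19), array([360.6, 118. ]), array([359, 116,   5,   5], dtype=int32)), (np.int32(16), array([335.1, 121.1]), array([333, 119,   5,   5], dtype=int32)), (np.int32(21), array([346.6, 130. ]), array([344, 128,   6,   5], dtype=int32)), (n
[... 942 characters left out ...]
8, 295.8]), array([276, 291,  24,   8], dtype=int32)), (np.int32(12), array([174.5, 380.2]), array([173, 378,   4,   6], dtype=int32)), (np.int32(50), array([364.1, 386.4]), array([352, 380,  26,  10], dtype=int32)), (np.int32(18), array([182.8, 389.1]), array([178, 387,  10,   6], dtype=int32)), (np.int32(29), array([181.2, 395.4]), array([176, 393,  11,   6], dtype=int32)), (np.int32(37), array([182. , 406.1]), array([176, 402,  12,   9], dtype=int32)), (np.int32(9), array([171.6, 414.4]), array([170, 413,   5,   4], dtype=int32)), (np.int32(9), array([176.8, 415.9]), array([174, 414,   6,   5], dtype=int32)), (np.int32(11), array([182.1, 417.4]), array([180, 415,   5,   5], dtype=int32))]
```

View pics/t1a.png

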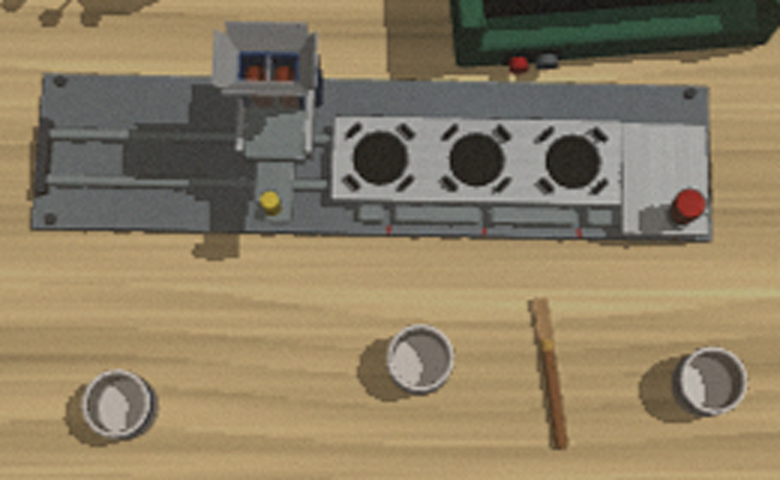

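View pics/s1a.png

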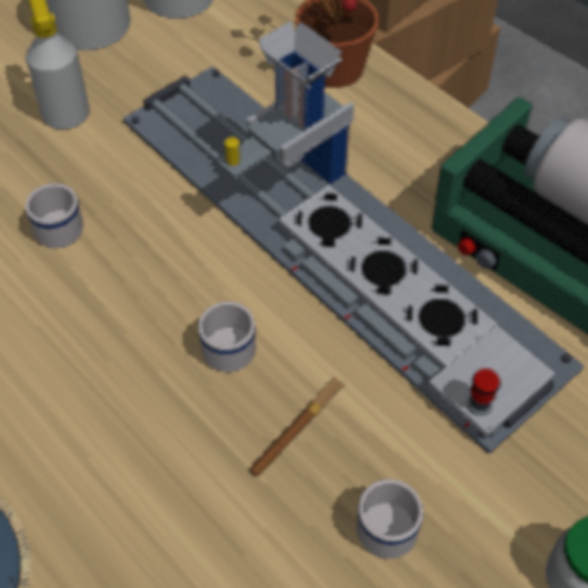

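The zoomed views show three upright jars, clear black nest discs, and shadows that are easy to tell apart. Next I'll measure nest and jar positions in both views.

```bash
cat >> h.py <<'E'
def tri(c1,p1,c2,p2):
    o1,d1=ray(c1,*p1); o2,d2=ray(c2,*p2); d1=d1/np.linalg.norm(d1); d2=d2/np.linalg.norm(d2)
    A=np.stack([d1,-d2],1); x=np.linalg.lstsq(A,o2-o1,rcond=None)[0]
    a=o1+d1*x[0]; b=o2+d2*x[1]; return (a+b)/2, np.linalg.norm(a-b)
def jarmask(c,roi,smax=75):
    hsv=cv2.cvtColor(c["pixels"],cv2.COLOR_RGB2HSV)
    m=((hsv[...,1]<smax)|((hsv[...,0]>90)&(hsv[...,0]<140))).astype(np.uint8)*255
    z=np.zeros_like(m); x0,y0,x1,y1=roi; z[y0:y1,x0:x1]=m[y0:y1,x0:x1]; 
    z=cv2.morphologyEx(z,cv2.MORPH_OPEN,np.ones((3,3)))
    n,l,s,ce=cv2.connectedComponentsWithStats(z)
    out=[]
    for i in range(1,n):
        if s[i][4]<150: continue
        cn=cv2.findContours((l==i).astype(np.uint8),cv2.RETR_EXTERNAL,cv2.CHAIN_APPROX_NONE)[0][0]
        h=cv2.convexHull(cn); M=cv2.moments(h); out.append((s[i][4],M["m10"]/M["m00"],M["m01"]/M["m00"],s[i][:4].tolist()))
    return out
E
python3 - <<'E'
from h import *
import pickle
c=snap("top","t2");s=snap("side","s2")
print(jarmask(c,(190,255,450,320))); print(jarmask(s,(185,205,390,400)))
bt=[b for b in blobs(c,(0,0,0),(180,255,45),100,(285,195,395,235))[0]]; bs=[b for b in blobs(s,(0,0,0),(180,255,45),100,(310,210,420,310))[0]]
print(bt); print(bs)
pickle.dump((c,s),open("cams.pkl","wb"))
E
```

```text
[(np.int32(417), 319.50276713495106, 279.14942528735634, [309, 268, 22, 23]), (np.int32(468), 416.17156862745094, 286.97926093514326, [404, 276, 25, 23]), (np.int32(472), 219.30683090705486, 294.3863381858903, [207, 283, 26, 23])]
[(np.int32(6872), 341.1405118646498, 248.57679164575714, [260, 205, 130, 119]), (np.int32(703), 205.46337266470007, 231.92354965585054, [191, 217, 29, 31]), (np.int32(812), 287.7648064998931, 289.68826170622197, [274, 273, 28, 35]), (np.int32(1012), 365.05075445816186, 376.3667695473251, [350, 358, 32, 38])]
[(np.int32(210), array([306. , 212.5]), array([298, 205,  17,  16], dtype=int32)), (np.int32(216), array([338.2, 212.9]), array([330, 205,  17,  17], dtype=int32)), (np.int32(207), array([370.2, 213.3]), array([362, 206,  17,  16], dtype=int32))]
[(np.int32(320), array([410.8, 218.3]), array([399, 210,  21,  22], dtype=int32)), (np.int32(354), array([399.5, 238.4]), array([387, 212,  33,  49], dtype=int32)), (np.int32(228), array([336.5, 236.3]), array([328, 229,  19,  18], dtype=int32)), (np.int32(260), array([362.2, 258.2]), array([353, 250,  20,  20], dtype=int32)), (np.int32(292), array([390. , 281.7]), array([380, 273,  21,  21], dtype=int32))]
```

```bash
python3 - <<'E'
from h import *
import pickle
c,s=pickle.load(open("cams.pkl","rb"))
T=[(306,212.5),(338.2,212.9),(370.2,213.3)];S=[(336.5,236.3),(362.2,258.2),(390,281.7)]
for a,b in zip(T,S): print("nest",onz(c,*a,.04).round(4),onz(s,*b,.04).round(4),tri(c,a,s,b))
J=[((219.3,294.4),(205.5,231.9)),((319.5,279.15),(287.8,289.7)),((416.2,287),(365.05,376.4))]
for a,b in J: print("jar",onz(c,*a,.031).round(4),onz(s,*b,.031).round(4),tri(c,a,s,b))
# knobs
print("red top disc",tri(c,(409.6,227.4),s,(411.3,310.8)))
print("yel",tri(c,(269.3,226.2),s,(290.6,199.8)), onz(c,269.3,226.2,.16),onz(s,290.6,199.8,.151))
E
```

```text
nest [0.6312 0.0395 0.04  ] [0.6319 0.0347 0.04  ] (array([0.63423088, 0.03890449, 0.03358821]), np.float64(0.0030173255704168188))
nest [ 0.6302 -0.0609  0.04  ] [ 0.6303 -0.0652  0.04  ] (array([ 0.63282742, -0.06181627,  0.03382975]), np.float64(0.002221636623753396))
nest [ 0.6293 -0.1608  0.04  ] [ 0.6291 -0.165   0.04  ] (array([ 0.63187581, -0.1621478 ,  0.03347416]), np.float64(0.002098086635975136))
jar [0.3774 0.2997 0.031 ] [0.379  0.2981 0.031 ] (array([0.37845022, 0.29949952, 0.02984529]), np.float64(0.0020616513317245067))
jar [ 0.4243 -0.0029  0.031 ] [ 0.4252 -0.0031  0.031 ] (array([ 0.42463853, -0.00315167,  0.03135947]), np.float64(0.0009347042463232481))
jar [ 0.4011 -0.2966  0.031 ] [ 0.4046 -0.2957  0.031 ] (array([ 0.40176371, -0.29628747,  0.03562463]), np.float64(0.0024791494681957816))
red top disc (array([ 0.57382886, -0.2717757 ,  0.09232451]), np.float64(0.00253751086044718))
yel (array([0.56272027, 0.14059276, 0.15121071]), np.float64(0.002150333047009781)) [0.55974795 0.14015228 0.16      ] [0.56387085 0.14036873 0.151     ]
```

```bash
python3 - <<'E'
from h import *
import pickle
c,s=pickle.load(open("cams.pkl","rb"))
for cam,nm in((c,"top"),(s,"side")):
    # base mask by low saturation / bluish grey
    hsv=cv2.cvtColor(cam["pixels"],cv2.COLOR_RGB2HSV)
    m=(((hsv[...,0]>85)&(hsv[...,0]<130))|(hsv[...,1]<60)).astype(np.uint8)*255
    z=np.zeros_like(m)
    if nm=="top": z[178:250,180:430]=m[178:250,180:430]
    else: z[160:345,235:460]=m[160:345,235:460]
    z=cv2.morphologyEx(z,cv2.MORPH_OPEN,np.ones((3,3)))
    p=cv2.cvtColor(cam["pixels"],cv2.COLOR_RGB2BGR); 
    # projected model of base with current estimate
    O=np.array([.6327,.137,0]); yw=-.0115
    def P(x,y,zz): return O+np.array([x*np.cos(yw)-y*np.sin(yw),x*np.sin(yw)+y*np.cos(yw),zz])
    big=cv2.resize(p,None,fx=3,fy=3,interpolation=cv2.INTER_CUBIC)
    def D(X,col):
        u,v=proj(cam,X); cv2.drawMarker(big,(int(u*3+1),int(v*3+1)),col,cv2.MARKER_CROSS,14,1)
    for q in((-.075,-.45),(-.075,.265),(.095,-.45),(.095,.265)): D(P(*q,.012),(0,255,0))
    D(P(-.055,-.41,.098),(0,255,0));D(P(-.075,0,.166),(255,0,0))
    for k in(1,2,3): D(P(0,-.1*k,.04),(255,255,0))
    if nm=="top": cv2.imwrite("pics/o_t.png",big[165*3:260*3,180*3:440*3])
    else: cv2.imwrite("pics/o_s.png",cv2.resize(big[150*3:350*3,225*3:475*3],(750,600)))
E
```

```text
(no output)
```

View pics/o_t.png

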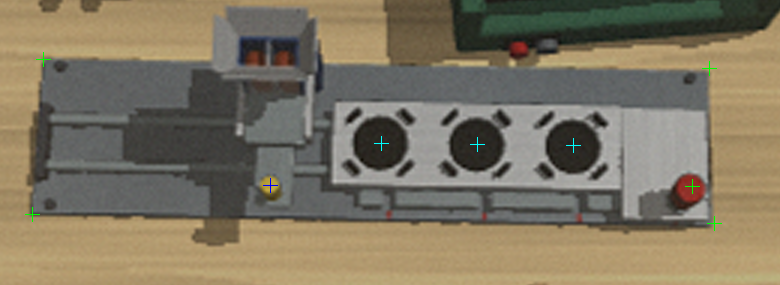

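View pics/o_s.png

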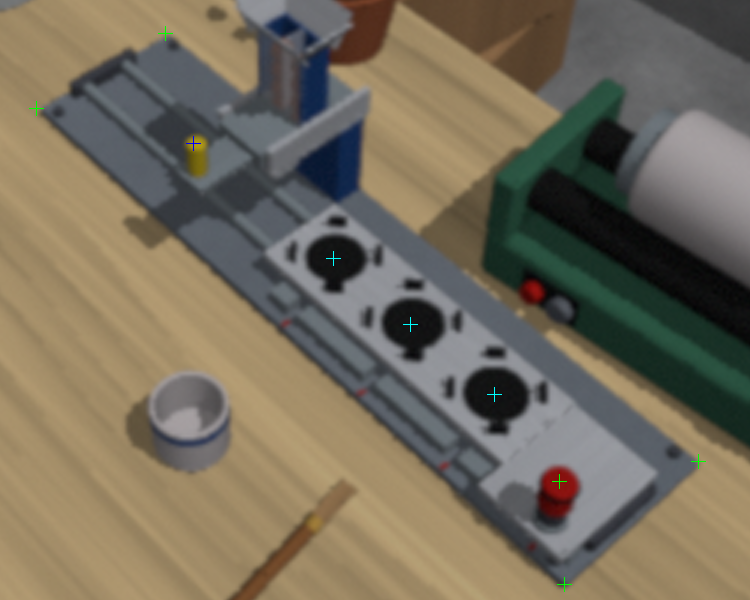

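Overlaying the station estimate (origin (0.6327, 0.137), yaw -0.66°) puts all features within 2 mm in both views. Moving above jar A.

```bash
cat >> h.py <<'E'
def wp(*targets,yaw=0):
    s,R=st()
    cur=np.degrees(np.arctan2(R[1,1],R[0,1])); print("yaw",cur.round(2),"q6",np.round(s["q"][5],2))
    for t in targets: plan(t,yaw)
E
python3 - <<'E'
from h import *
wp((.378,.299,.23),(.378,.299,.13))
E
```

```text
t 0.3 tcp [0.1801 0.6244 0.231 ] w 0.08541176013780574 F [ 0.   0.7 -0.2]
yaw 73.91 q6 -0.17
travel [-0.5607 -0.5156  0.0021] roll 0.8212 rows>= 11.0
travel [-0.5607 -0.5155  0.2021] roll 0.8212 rows>= 11.0
```

>>> send_rows([
  {"travel":[-0.5607,-0.5155,0],"roll":0.8212},
  {"travel":[-0.5607,-0.5155,0],"roll":0.8212},
  {"travel":[-0.5607,-0.5155,0],"roll":0.8212},
  {"travel":[-0.5607,-0.5155,0],"roll":0.8212},
  {"travel":[-0.5607,-0.5155,0],"roll":0.8212},
  {"travel":[-0.5607,-0.5155,0],"roll":0.8212},
  {"travel":[-0.5607,-0.5155,0],"roll":0.8212},
  {"travel":[-0.5607,-0.5155,0],"roll":0.8212},
  {"travel":[-0.5607,-0.5155,0],"roll":0.8212},
  {"travel":[-0.5607,-0.5155,0.2],"roll":0.8212},
  {"travel":[-0.5607,-0.5155,0.2],"roll":0.8212},
  {"travel":[-0.5607,-0.5155,0.2],"roll":0.8212},
], gripper=85)

```text
clock: 1.3
tcp_pos: [0.3758, 0.2966, 0.1264]
eef_rot: [-2.224, -2.216, 0.011]
ft_force: [-0.8, 0.4, -0.2]
gripper_width: 0.0851
```

>>> send_rows([
  {"travel":[0,0,0]},
  {"travel":[0,0,0]},
])

```text
schema error: expected keys travel, roll
```

```bash
python3 - <<'E'
from h import *
wp((.378,.299,.13),(.378,.299,.022))
c=snap("top","t3");s=snap("side","s3")
print(jarmask(c,(190,255,450,320))); print(jarmask(s,(185,205,390,400)))
E
```

```text
t 1.3 tcp [0.3758 0.2966 0.1264] w 0.0851460151843817 F [-0.8  0.4 -0.2]
yaw -0.23 q6 0.44
travel [ 0.0048  0.0043 -0.0073] roll -0.0025 rows>= 1.0
travel [0.0056 0.0057 0.2087] roll -0.0025 rows>= 3.0
[(np.int32(1978), 208.14432234432235, 292.3583231583231, [190, 258, 43, 62]), (np.int32(423), 319.50480970305307, 279.3400250941029, [309, 268, 22, 24]), (np.int32(472), 416.11769087523277, 286.9124767225326, [404, 275, 25, 24])]
[(np.int32(6873), 341.14563617245005, 248.57910333620111, [260, 205, 130, 119]), (np.int32(707), 205.53533871362188, 232.02005380288577, [192, 217, 28, 32]), (np.int32(812), 287.7810625535561, 289.66002570694087, [274, 273, 28, 35]), (np.int32(1015), 365.0179395181958, 376.34512215957625, [350, 358, 32, 38])]
```

View pics/s3.png

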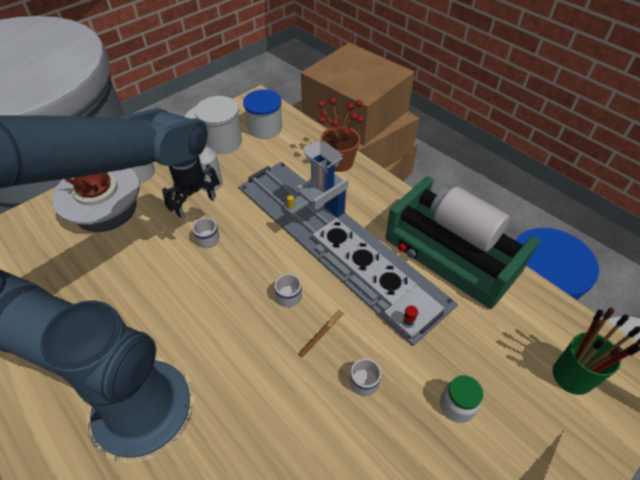

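The side view shows the jaws open in x over jar A, with the jar at (205,232) between the fingertips. Descending and gripping.

>>> send_rows([
  {"travel":[0.0052,0.005,0.05],"roll":0},
  {"travel":[0.0052,0.005,0.1],"roll":0},
  {"travel":[0.0052,0.005,0.15],"roll":0},
  {"travel":[0.0052,0.005,0.19],"roll":0},
  {"travel":[0.0052,0.005,0.207],"roll":0},
  {"travel":[0.0052,0.005,0.207],"roll":0},
  {"travel":[0.0052,0.005,0.207],"roll":0},
])

```text
clock: 1.98
tcp_pos: [0.3782, 0.3002, 0.0252]
eef_rot: [-2.221, -2.22, 0.01]
ft_force: [0.7, 0.5, 0.4]
gripper_width: 0.0849
```

>>> send_rows([
  {"travel":[0,0,0],"roll":0},
  {"travel":[0,0,0],"roll":0},
  {"travel":[0,0,0],"roll":0},
  {"travel":[0,0,0],"roll":0},
  {"travel":[0,0,0],"roll":0},
  {"travel":[0,0,0],"roll":0},
  {"travel":[0,0,0],"roll":0},
  {"travel":[0,0,0],"roll":0},
], gripper=55, grip_force=50)

```text
clock: 2.65
tcp_pos: [0.3799, 0.3012, 0.028]
eef_rot: [-2.221, -2.221, 0.004]
ft_force: [-3.0, -1.6, 9.7]
gripper_width: 0.0662
```

```bash
python3 - <<'E'
from h import *
wp((.378,.299,.022),(.43,.28,.14),(.43,.037,.14),(.6315,.037,.14))
E
```

```text
t 2.65 tcp [0.3799 0.3012 0.028 ] w 0.0662482097645398 F [-3.  -1.6  9.7]
yaw -0.02 q6 0.44
travel [-0.0044 -0.0038  0.0119] roll -0.0002 rows>= 1.0
travel [-0.0427  0.0997 -0.2243] roll -0.0002 rows>= 3.0
travel [-0.5287  0.0998 -0.2236] roll -0.0002 rows>= 7.0
travel [-0.5286  0.5028 -0.2246] roll -0.0002 rows>= 10.0
```

Grip is at 66 mm, which suits the jar. Lifting, then carrying along y and then x.

>>> send_rows([
  {"travel":[0,0,-0.06],"roll":0},
  {"travel":[0,0,-0.12],"roll":0},
  {"travel":[0,0,-0.16],"roll":0},
  {"travel":[-0.07,0,-0.16],"roll":0},
  {"travel":[-0.14,0,-0.16],"roll":0},
  {"travel":[-0.21,0,-0.16],"roll":0},
  {"travel":[-0.28,0,-0.16],"roll":0},
  {"travel":[-0.35,0,-0.16],"roll":0},
  {"travel":[-0.42,0,-0.16],"roll":0},
  {"travel":[-0.49,0,-0.16],"roll":0},
  {"travel":[-0.5236,0,-0.16],"roll":0},
  {"travel":[-0.5236,0,-0.16],"roll":0},
])

```text
clock: 3.65
tcp_pos: [0.3803, 0.0368, 0.109]
eef_rot: [2.226, 2.215, -0.003]
ft_force: [-0.5, 0.8, -3.6]
gripper_width: 0.0661
```

>>> send_rows([
  {"travel":[0,0.07,0],"roll":0},
  {"travel":[0,0.14,0],"roll":0},
  {"travel":[0,0.21,0],"roll":0},
  {"travel":[0,0.28,0],"roll":0},
  {"travel":[0,0.35,0],"roll":0},
  {"travel":[0,0.42,0],"roll":0},
  {"travel":[0,0.48,0],"roll":0},
  {"travel":[0,0.5,0],"roll":0},
  {"travel":[0,0.5,0],"roll":0},
  {"travel":[0,0.5,0],"roll":0},
])

```text
clock: 4.48
tcp_pos: [0.6299, 0.0363, 0.1086]
eef_rot: [2.226, 2.216, -0.005]
ft_force: [-0.9, 0.1, -4.3]
gripper_width: 0.0658
```

```bash
python3 - <<'E'
from h import *
wp((.6315,.0394,.11),(.6315,.0394,.068))
for n in("top","side"):
    c=snap(n,n[0]+"4"); u,v=map(int,proj(c,(.63,.037,.09))); p=cv2.imread(f"pics/{n[0]}4.png")[max(v-75,0):v+75,u-90:u+90]
    cv2.imwrite(f"pics/{n[0]}4a.png",cv2.resize(p,None,fx=4,fy=4,interpolation=cv2.INTER_CUBIC))
E
```

```text
t 4.4833 tcp [0.6299 0.0363 0.1086] w 0.06579854484370486 F [-0.9  0.1 -4.3]
yaw -0.25 q6 -0.12
travel [ 0.0062  0.0033 -0.0028] roll -0.0027 rows>= 1.0
travel [0.0064 0.0034 0.0812] roll -0.0027 rows>= 1.0
```

View pics/t4a.png

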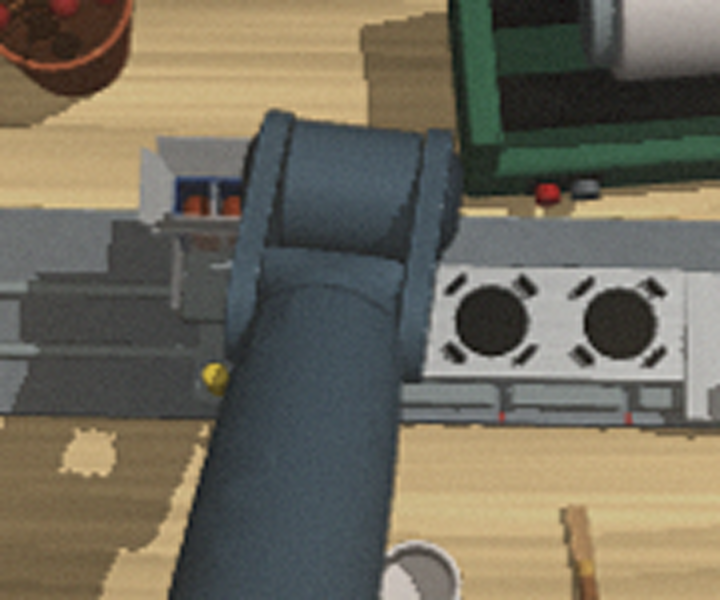

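View pics/s4a.png

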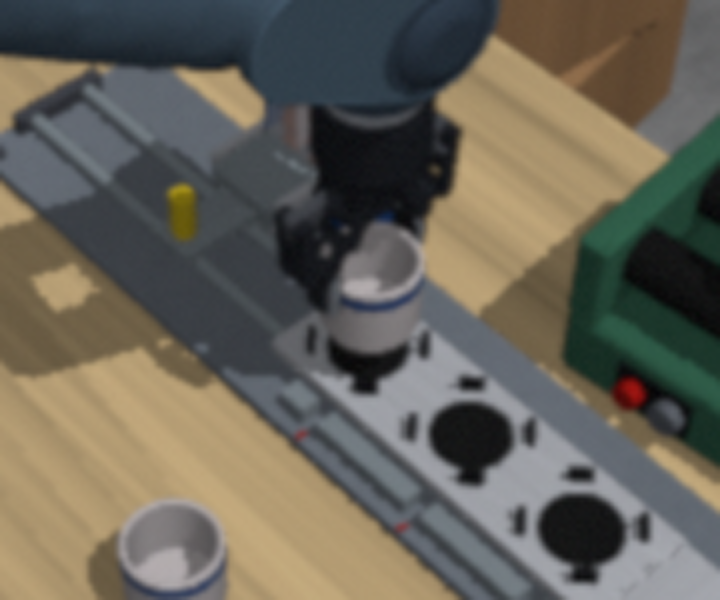

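The side view shows the jar held upright just above nest 1; in the crop the jar spans u 328-425 and v 222-352. Checking the offset by ray.

```bash
python3 - <<'E'
from h import *
import pickle
c,s=pickle.load(open("cams.pkl","rb"))
u,v=map(int,proj(s,(.63,.037,.09))); u0,v0=u-90,max(v-75,0); print(u0,v0)
print(jarmask(dict(s,pixels=cv2.cvtColor(cv2.imread("pics/s4.png"),cv2.COLOR_BGR2RGB)),(u0+75,v0+50,u0+115,v0+92),60))
for (a,b) in((376,287),(374,285)): print(onz(s,u0+a/4,v0+b/4,.112))
for zz in(.081,.141):print(np.array(proj(s,(.6299,.034,zz)))-[u0,v0])
E
```

```text
245 149
[(np.int32(1487), 338.3770291305314, 220.31165221258615, [320, 199, 40, 42])]
[0.6309532  0.02692219 0.112     ]
[0.63119308 0.02905579 0.112     ]
[91.52305147 78.1210009 ]
[92.13757145 63.00833849]
```

>>> send_rows([
  {"travel":[0.01,0.003,0.01],"roll":0},
  {"travel":[0.01,0.003,0.02],"roll":0},
  {"travel":[0.01,0.003,0.03],"roll":0},
  {"travel":[0.01,0.003,0.03],"roll":0},
])

```text
clock: 4.92
tcp_pos: [0.6288, 0.0414, 0.0916]
eef_rot: [-2.224, -2.215, 0.008]
ft_force: [-0.7, 0.8, -4.9]
gripper_width: 0.0664
```

```bash
python3 - <<'E'
from h import *
wp((.6315,.041,.068))
c=snap("side","s5"); p=cv2.imread("pics/s5.png")[180:280,290:410]
cv2.imwrite("pics/s5a.png",cv2.resize(p,None,fx=6,fy=6,interpolation=cv2.INTER_CUBIC))
E
```

```text
t 4.9167 tcp [0.6288 0.0414 0.0916] w 0.06640745481041724 F [-0.7  0.8 -4.9]
yaw -0.25 q6 -0.11
travel [-0.0008  0.0057  0.0472] roll -0.0027 rows>= 1.0
```

View pics/s5a.png

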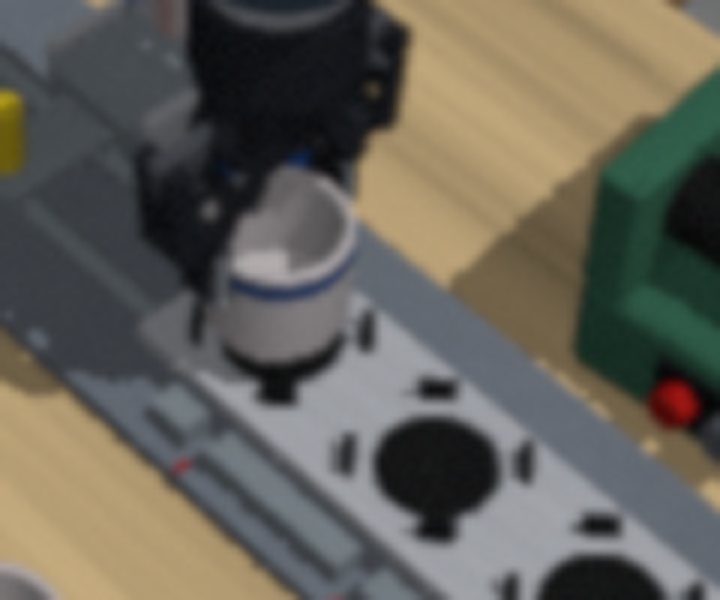

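The jar axis is at crop u≈286 and the nest disc centre is at ≈284, so they are aligned within about 1 mm. Lowering.

>>> send_rows([
  {"travel":[0,0.004,0.01],"roll":0},
  {"travel":[0,0.004,0.02],"roll":0},
  {"travel":[0,0.004,0.03],"roll":0},
  {"travel":[0,0.004,0.038],"roll":0},
  {"travel":[0,0.004,0.044],"roll":0},
  {"travel":[0,0.004,0.046],"roll":0},
  {"travel":[0,0.004,0.046],"roll":0},
])

```text
clock: 5.55
tcp_pos: [0.6313, 0.0413, 0.0708]
eef_rot: [-2.225, -2.215, 0.009]
ft_force: [-5.0, 1.9, 7.0]
gripper_width: 0.0661
```

```bash
python3 - <<'E'
from h import *
wp((.6315,.041,.068))
c=snap("side","s6"); p=cv2.imread("pics/s6.png")[180:280,290:410]
cv2.imwrite("pics/s6a.png",cv2.resize(p,None,fx=6,fy=6,interpolation=cv2.INTER_CUBIC))
E
```

```text
t 5.55 tcp [0.6313 0.0413 0.0708] w 0.0661290832257051 F [-5.   1.9  7. ]
yaw -0.25 q6 -0.11
travel [-0.0005  0.0004  0.0057] roll -0.0028 rows>= 1.0
```

View pics/s6a.png

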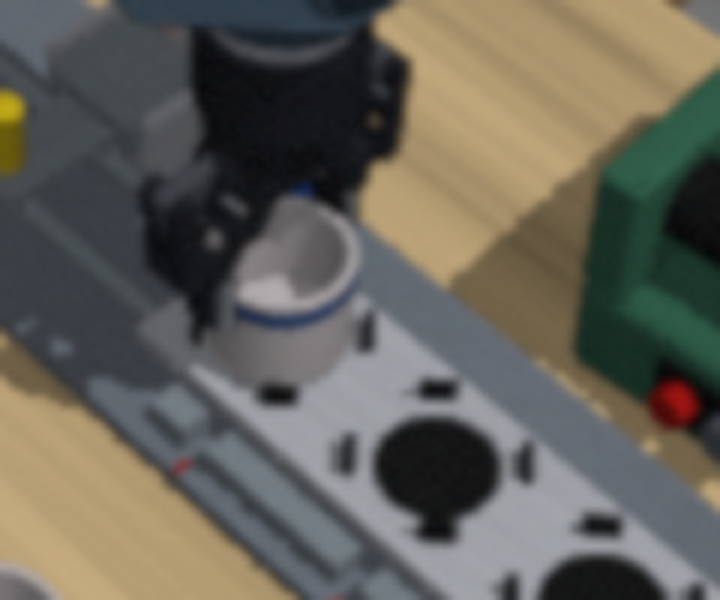

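Seated with light contact. Releasing, rising and retreating toward jar B.

>>> send_rows([
  {"travel":[0,0,0],"roll":0},
  {"travel":[0,0,0],"roll":0},
  {"travel":[0,0,0],"roll":0},
  {"travel":[0,0,0],"roll":0},
  {"travel":[0,0,-0.02],"roll":0},
  {"travel":[0,0,-0.05],"roll":0},
  {"travel":[0,0,-0.1],"roll":0},
  {"travel":[0,0,-0.15],"roll":0},
  {"travel":[0,0,-0.15],"roll":0},
], gripper=85)

```text
clock: 6.35
tcp_pos: [0.6354, 0.0411, 0.1529]
eef_rot: [2.222, 2.212, 0.002]
ft_force: [0.9, 0.5, 1.1]
gripper_width: 0.085
```

>>> send_rows([
  {"travel":[0,-0.08,0],"roll":0},
  {"travel":[0,-0.16,0],"roll":0},
  {"travel":[0,-0.24,0],"roll":0},
  {"travel":[-0.02,-0.32,0],"roll":0},
  {"travel":[-0.06,-0.4,0],"roll":0},
  {"travel":[-0.088,-0.412,0.02],"roll":0},
  {"travel":[-0.088,-0.412,0.02],"roll":0},
  {"travel":[-0.088,-0.412,0.02],"roll":0},
])

```text
clock: 7.02
tcp_pos: [0.4291, -0.0023, 0.1422]
eef_rot: [2.224, 2.21, 0.003]
ft_force: [1.1, 0.6, 0.9]
gripper_width: 0.085
```

```bash
python3 - <<'E'
from h import *
c=snap("top","t7");s=snap("side","s7"); 
J=jarmask(s,(265,240,390,400)); print(J)
print(jarmask(s,(270,190,375,300),60))
for a in J:
    if a[0]<1500: print(onz(s,a[1],a[2],.031).round(4))
wp((.425,-.003,.027))
p=cv2.imread("pics/s7.png")[170:410,270:430]; cv2.imwrite("pics/s7a.png",cv2.resize(p,None,fx=2.5,fy=2.5,interpolation=cv2.INTER_CUBIC))
E
```

```text
[(np.int32(440), 274.98070644108043, 252.98337785693082, [265, 240, 27, 33]), (np.int32(4024), 356.26491164220147, 268.6457196004691, [298, 240, 92, 84]), (np.int32(813), 287.7672229353872, 289.6694480102696, [274, 273, 28, 35]), (np.int32(1015), 365.0699504019155, 376.39182486745335, [350, 358, 32, 38])]
[(np.int32(7164), 324.90800282571394, 236.9069734584721, [270, 190, 105, 110]), (np.int32(652), 287.7700592353258, 287.00080775444263, [274, 273, 28, 27])]
[0.4752 0.1098 0.031 ]
[ 0.4252 -0.003   0.031 ]
[ 0.4046 -0.2957  0.031 ]
t 7.1167 tcp [ 0.4304 -0.002   0.1427] w 0.08489428383322614 F [ 0.9 -0.4  0.3]
yaw -0.25 q6 -0.26
travel [-0.0013 -0.0123  0.2314] roll -0.0027 rows>= 3.0
```

View pics/s7a.png

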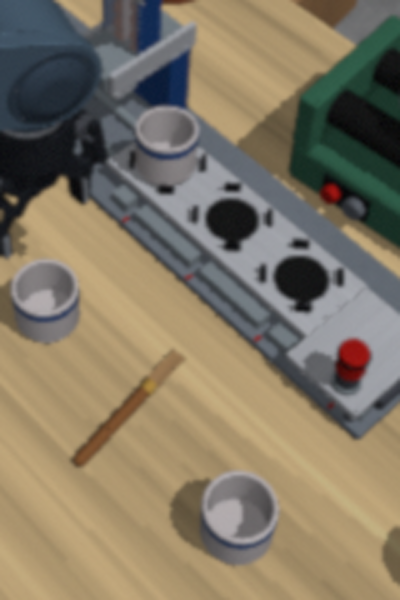

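Jar A stands in nest 1 and jar B is unmoved. Descending on jar B.

>>> send_rows([
  {"travel":[-0.001,-0.01,0.06],"roll":0},
  {"travel":[-0.001,-0.012,0.12],"roll":0},
  {"travel":[-0.001,-0.012,0.17],"roll":0},
  {"travel":[-0.001,-0.012,0.21],"roll":0},
  {"travel":[-0.001,-0.012,0.23],"roll":0},
  {"travel":[-0.001,-0.012,0.23],"roll":0},
  {"travel":[-0.001,-0.012,0.23],"roll":0},
])

```text
clock: 7.7
tcp_pos: [0.426, -0.0027, 0.028]
eef_rot: [2.22, 2.212, 0.004]
ft_force: [0.4, -0.2, 0.4]
gripper_width: 0.0846
```

>>> send_rows([
  {"travel":[0,0,0],"roll":0},
  {"travel":[0,0,0],"roll":0},
  {"travel":[0,0,0],"roll":0},
  {"travel":[0,0,0],"roll":0},
  {"travel":[0,0,0],"roll":0},
  {"travel":[0,0,0],"roll":0},
  {"travel":[0,0,0],"roll":0},
  {"travel":[0,0,0],"roll":0},
], gripper=55, grip_force=50)

```text
clock: 8.37
tcp_pos: [0.4274, -0.003, 0.0298]
eef_rot: [2.219, 2.211, 0.006]
ft_force: [-1.7, 2.0, 7.3]
gripper_width: 0.0645
```

```bash
python3 - <<'E'
from h import *
wp((.4302,-.0628,.11),(.63,-.0628,.11))
E
```

```text
t 8.3667 tcp [ 0.4274 -0.003   0.0298] w 0.06448499435587214 F [-1.7  2.   7.3]
yaw -0.21 q6 -0.27
travel [-0.1202  0.0075 -0.1599] roll -0.0023 rows>= 3.0
travel [-0.1188  0.4071 -0.1561] roll -0.0023 rows>= 6.0
```

>>> send_rows([
  {"travel":[0,0,-0.06],"roll":0},
  {"travel":[0,0,-0.12],"roll":0},
  {"travel":[-0.02,0,-0.16],"roll":0},
  {"travel":[-0.07,0.06,-0.16],"roll":0},
  {"travel":[-0.117,0.13,-0.16],"roll":0},
  {"travel":[-0.117,0.2,-0.16],"roll":0},
  {"travel":[-0.117,0.27,-0.16],"roll":0},
  {"travel":[-0.117,0.34,-0.16],"roll":0},
  {"travel":[-0.117,0.39,-0.156],"roll":0},
  {"travel":[-0.117,0.407,-0.156],"roll":0},
  {"travel":[-0.117,0.407,-0.156],"roll":0},
  {"travel":[-0.117,0.407,-0.156],"roll":0},
])

```text
clock: 9.37
tcp_pos: [0.6289, -0.0616, 0.109]
eef_rot: [2.22, 2.212, 0.004]
ft_force: [-0.6, -0.5, -4.6]
gripper_width: 0.0642
```

>>> send_rows([
  {"travel":[0,0,0.01],"roll":0},
  {"travel":[0,0,0.02],"roll":0},
  {"travel":[0,0,0.03],"roll":0},
  {"travel":[0,0,0.03],"roll":0},
])

```text
clock: 9.7
tcp_pos: [0.6271, -0.0613, 0.0922]
eef_rot: [2.222, 2.214, 0.001]
ft_force: [0.0, 0.3, -3.8]
gripper_width: 0.0645
```

```bash
python3 - <<'E'
from h import *
wp((.6302,-.0615,.07))
c=snap("side","s8"); p=cv2.imread("pics/s8.png")[200:300,310:430]
cv2.imwrite("pics/s8a.png",cv2.resize(p,None,fx=6,fy=6,interpolation=cv2.INTER_CUBIC))
E
```

```text
t 9.7 tcp [ 0.6271 -0.0613  0.0922] w 0.0644614559517152 F [ 0.   0.3 -3.8]
yaw -0.2 q6 -0.27
travel [-0.0003  0.0059  0.0444] roll -0.0023 rows>= 1.0
```

View pics/s8a.png

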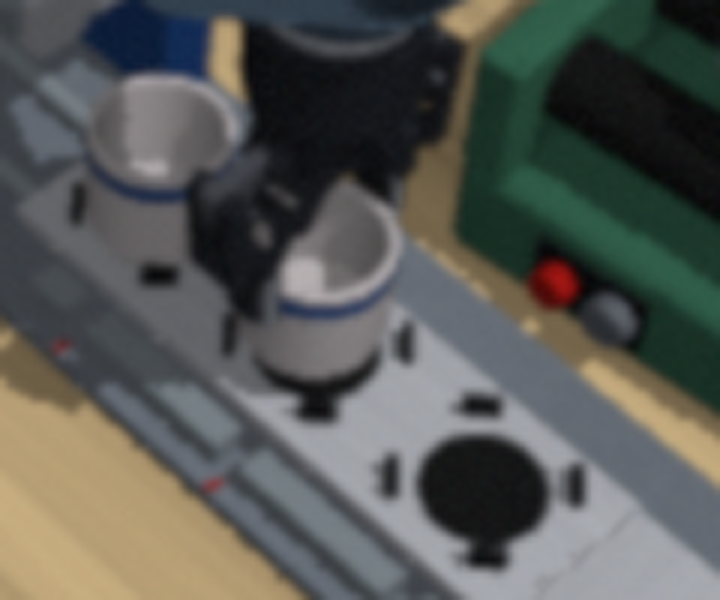

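Jar B's centre is at u≈323 against its lug at 317, which matches the seated jar A (165 against 159). Lowering and releasing.

>>> send_rows([
  {"travel":[0,0.003,0.01],"roll":0},
  {"travel":[0,0.003,0.02],"roll":0},
  {"travel":[0,0.003,0.03],"roll":0},
  {"travel":[0,0.003,0.038],"roll":0},
  {"travel":[0,0.003,0.044],"roll":0},
  {"travel":[0,0.003,0.044],"roll":0},
  {"travel":[0,0.003,0.044],"roll":0},
])

```text
clock: 10.33
tcp_pos: [0.6298, -0.0616, 0.0707]
eef_rot: [2.221, 2.213, 0.003]
ft_force: [3.0, -0.3, -6.3]
gripper_width: 0.0644
```

>>> send_rows([
  {"travel":[0,0,0],"roll":0},
  {"travel":[0,0,0],"roll":0},
  {"travel":[0,0,0],"roll":0},
  {"travel":[0,0,0],"roll":0},
  {"travel":[0,0,-0.02],"roll":0},
  {"travel":[0,0,-0.05],"roll":0},
  {"travel":[0,0,-0.1],"roll":0},
  {"travel":[0,0,-0.15],"roll":0},
  {"travel":[0,0,-0.15],"roll":0},
], gripper=85)

```text
clock: 11.08
tcp_pos: [0.6329, -0.0622, 0.153]
eef_rot: [2.214, 2.206, 0.012]
ft_force: [0.7, -0.5, 0.6]
gripper_width: 0.085
```

```bash
python3 - <<'E'
from h import *
wp((.403,-.296,.14),(.403,-.296,.028))
c=snap("side","s9"); p=cv2.imread("pics/s9.png")[200:300,310:430]
cv2.imwrite("pics/s9a.png",cv2.resize(p,None,fx=5,fy=5,interpolation=cv2.INTER_CUBIC))
J=jarmask(c,(330,345,400,405)); print(J,onz(c,J[0][1],J[0][2],.031))
E
```

```text
t 11.0833 tcp [ 0.6329 -0.0622  0.153 ] w 0.08499715112107822 F [ 0.7 -0.5  0.6]
yaw -0.2 q6 -0.27
travel [-0.469  -0.4586  0.0212] roll -0.0022 rows>= 8.0
travel [-0.4676 -0.4623  0.2451] roll -0.0022 rows>= 9.0
[(np.int32(1014), 365.0479616306954, 376.38112367249056, [350, 358, 32, 38])] [ 0.4045864  -0.29566346  0.031     ]
```

View pics/s9a.png

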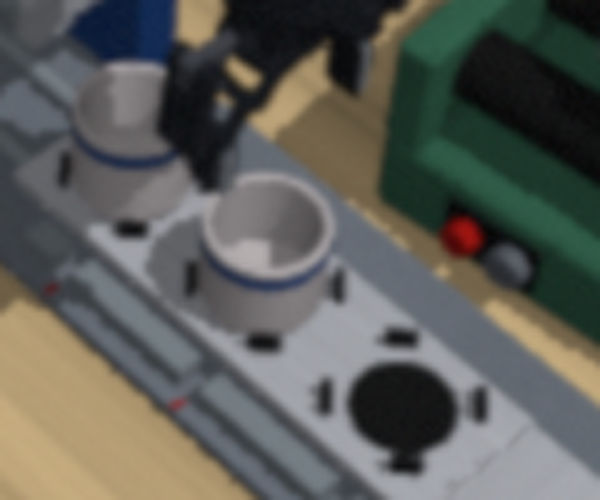

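Both jars are seated. Going to jar C.

>>> send_rows([
  {"travel":[-0.06,-0.06,0],"roll":0},
  {"travel":[-0.12,-0.12,0],"roll":0},
  {"travel":[-0.18,-0.18,0],"roll":0},
  {"travel":[-0.24,-0.24,0],"roll":0},
  {"travel":[-0.3,-0.3,0],"roll":0},
  {"travel":[-0.36,-0.36,0],"roll":0},
  {"travel":[-0.42,-0.42,0],"roll":0},
  {"travel":[-0.468,-0.458,0.02],"roll":0},
  {"travel":[-0.468,-0.458,0.04],"roll":0},
  {"travel":[-0.468,-0.458,0.06],"roll":0},
  {"travel":[-0.468,-0.458,0.06],"roll":0},
])

```text
clock: 12.05
tcp_pos: [0.4012, -0.2937, 0.1159]
eef_rot: [2.22, 2.211, 0.01]
ft_force: [0.2, 0.1, -1.0]
gripper_width: 0.0852
```

```bash
python3 - <<'E'
from h import *
wp((.4035,-.296,.028))
c=snap("side","s10")
J=jarmask(c,(330,345,400,405)); print(J,onz(c,J[0][1],J[0][2],.031))
E
```

```text
t 12.05 tcp [ 0.4012 -0.2937  0.1159] w 0.0851707883870265 F [ 0.2  0.1 -1. ]
yaw -0.23 q6 -0.86
travel [-0.0044  0.0029  0.1759] roll -0.0026 rows>= 3.0
[(np.int32(1543), 361.82312925170066, 368.16093294460643, [339, 345, 43, 51])] [ 0.41317154 -0.2771905   0.031     ]
```

>>> send_rows([
  {"travel":[-0.0044,0.003,0.05],"roll":0},
  {"travel":[-0.0044,0.003,0.1],"roll":0},
  {"travel":[-0.0044,0.003,0.15],"roll":0},
  {"travel":[-0.0044,0.003,0.175],"roll":0},
  {"travel":[-0.0044,0.003,0.175],"roll":0},
  {"travel":[-0.0044,0.003,0.175],"roll":0},
])

```text
clock: 12.6
tcp_pos: [0.4051, -0.2951, 0.0293]
eef_rot: [2.216, 2.215, 0.01]
ft_force: [0.5, -0.0, 0.6]
gripper_width: 0.0853
```

>>> send_rows([
  {"travel":[0,0,0],"roll":0},
  {"travel":[0,0,0],"roll":0},
  {"travel":[0,0,0],"roll":0},
  {"travel":[0,0,0],"roll":0},
  {"travel":[0,0,0],"roll":0},
  {"travel":[0,0,0],"roll":0},
  {"travel":[0,0,0],"roll":0},
  {"travel":[0,0,0],"roll":0},
], gripper=55, grip_force=50)

```text
clock: 13.27
tcp_pos: [0.4062, -0.2957, 0.0313]
eef_rot: [2.214, 2.213, 0.01]
ft_force: [-0.4, 1.9, 5.7]
gripper_width: 0.0651
```

```bash
python3 - <<'E'
from h import *
wp((.404,-.162,.11),(.629,-.162,.11))
E
```

```text
t 13.2667 tcp [ 0.4062 -0.2957  0.0313] w 0.06505846020867934 F [-0.4  1.9  5.7]
yaw -0.0 q6 -0.87
travel [ 0.267  -0.0024 -0.1582] roll -0.0 rows>= 4.0
travel [ 0.267   0.4476 -0.1525] roll -0.0 rows>= 7.0
```

>>> send_rows([
  {"travel":[0,0,-0.06],"roll":0},
  {"travel":[0.02,0,-0.12],"roll":0},
  {"travel":[0.08,0,-0.158],"roll":0},
  {"travel":[0.15,0,-0.158],"roll":0},
  {"travel":[0.22,0.02,-0.158],"roll":0},
  {"travel":[0.267,0.08,-0.158],"roll":0},
  {"travel":[0.267,0.15,-0.158],"roll":0},
  {"travel":[0.267,0.22,-0.158],"roll":0},
  {"travel":[0.267,0.29,-0.155],"roll":0},
  {"travel":[0.267,0.36,-0.153],"roll":0},
  {"travel":[0.267,0.43,-0.153],"roll":0},
  {"travel":[0.267,0.448,-0.153],"roll":0},
])

```text
clock: 14.27
tcp_pos: [0.6335, -0.1617, 0.111]
eef_rot: [2.209, 2.213, 0.014]
ft_force: [0.2, -0.1, -3.9]
gripper_width: 0.0646
```

>>> send_rows([
  {"travel":[0,0,0.01],"roll":0},
  {"travel":[0,0,0.02],"roll":0},
  {"travel":[0,0,0.03],"roll":0},
  {"travel":[0,0,0.03],"roll":0},
])

```text
clock: 14.6
tcp_pos: [0.6313, -0.1611, 0.0938]
eef_rot: [2.213, 2.215, 0.011]
ft_force: [-0.9, 0.1, -5.0]
gripper_width: 0.0648
```

```bash
python3 - <<'E'
from h import *
wp((.629,-.162,.071))
c=snap("side","s11"); p=cv2.imread("pics/s11.png")[210:310,330:450]
cv2.imwrite("pics/s11a.png",cv2.resize(p,None,fx=6,fy=6,interpolation=cv2.INTER_CUBIC))
E
```

```text
t 14.6 tcp [ 0.6313 -0.1611  0.0938] w 0.06478120217821864 F [-0.9  0.1 -5. ]
yaw 0.06 q6 -0.43
travel [-0.0017 -0.0051  0.0456] roll 0.0007 rows>= 1.0
```

View pics/s11a.png

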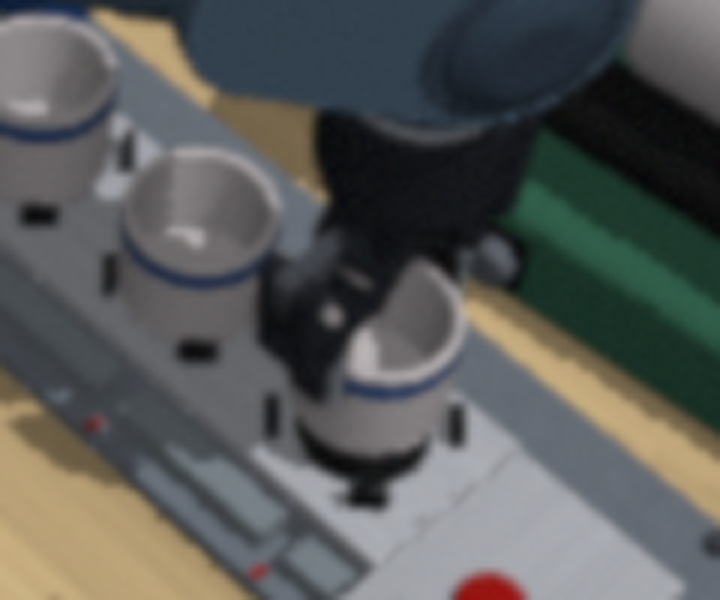

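Jar C is about 2-3 mm too far in +x, which agrees with the plan. Correcting, then lowering and releasing.

>>> send_rows([
  {"travel":[-0.001,-0.006,0.01],"roll":0},
  {"travel":[-0.001,-0.006,0.02],"roll":0},
  {"travel":[-0.001,-0.006,0.03],"roll":0},
  {"travel":[-0.001,-0.006,0.038],"roll":0},
  {"travel":[-0.001,-0.006,0.044],"roll":0},
  {"travel":[-0.001,-0.006,0.045],"roll":0},
  {"travel":[-0.001,-0.006,0.045],"roll":0},
])

```text
clock: 15.23
tcp_pos: [0.629, -0.1619, 0.0717]
eef_rot: [2.212, 2.214, 0.012]
ft_force: [0.8, -0.5, -4.4]
gripper_width: 0.0646
```

>>> send_rows([
  {"travel":[0,0,0],"roll":0},
  {"travel":[0,0,0],"roll":0},
  {"travel":[0,0,0],"roll":0},
  {"travel":[0,0,0],"roll":0},
  {"travel":[0,0,-0.02],"roll":0},
  {"travel":[0,0,-0.05],"roll":0},
  {"travel":[0,0,-0.1],"roll":0},
  {"travel":[0,0,-0.15],"roll":0},
  {"travel":[0,0,-0.2],"roll":0},
], gripper=85)

```text
clock: 15.98
tcp_pos: [0.6279, -0.1617, 0.1748]
eef_rot: [2.211, 2.213, 0.013]
ft_force: [1.3, 0.6, 0.7]
gripper_width: 0.085
```

```bash
python3 - <<'E'
from h import *
wp((.573,-.272,.17),(.573,-.272,.104))
c=snap("side","s12"); p=cv2.imread("pics/s12.png")[190:340,290:470]
cv2.imwrite("pics/s12a.png",cv2.resize(p,None,fx=4,fy=4,interpolation=cv2.INTER_CUBIC))
E
```

```text
t 15.9833 tcp [ 0.6279 -0.1617  0.1748] w 0.08501982737810156 F [1.3 0.6 0.7]
yaw 0.05 q6 -0.43
travel [-0.2204 -0.1102  0.0086] roll 0.0006 rows>= 3.0
travel [-0.22   -0.1122  0.1406] roll 0.0006 rows>= 4.0
```

View pics/s12a.png

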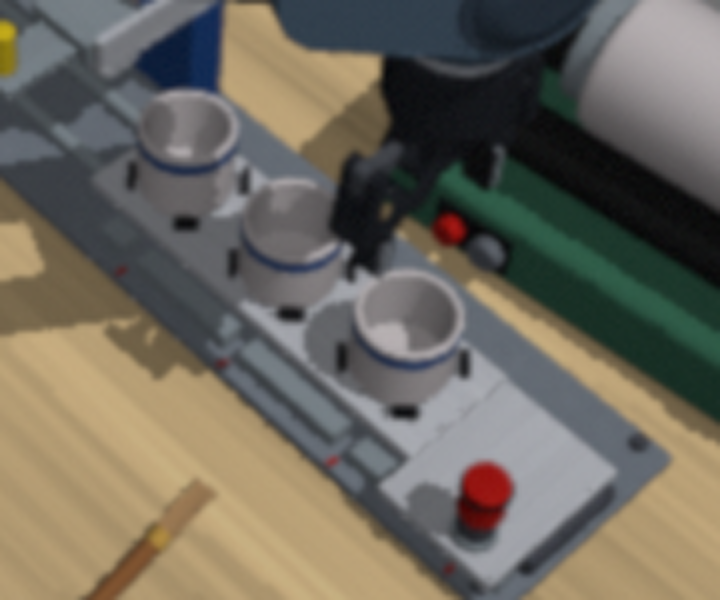

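All three jars are seated upright. Moving over the red knob with the jaws turned to lie along y.

```bash
python3 - <<'E'
from h import *
wp((.573,-.2722,.15),yaw=-89.9)
E
```

```text
t 16.0333 tcp [ 0.631  -0.163   0.1814] w 0.0848517090162144 F [ 3.9 -0.9  3.4]
yaw 0.07 q6 -0.43
travel [-0.2178 -0.1177  0.0617] roll 0.9997 rows>= 13.0
```

>>> send_rows([
  {"travel":[-0.07,-0.04,0],"roll":0.999},
  {"travel":[-0.14,-0.08,0],"roll":0.999},
  {"travel":[-0.2,-0.118,0],"roll":0.999},
  {"travel":[-0.218,-0.118,0],"roll":0.999},
  {"travel":[-0.218,-0.118,0],"roll":0.999},
  {"travel":[-0.218,-0.118,0],"roll":0.999},
  {"travel":[-0.218,-0.118,0],"roll":0.999},
  {"travel":[-0.218,-0.118,0.02],"roll":0.999},
  {"travel":[-0.218,-0.118,0.04],"roll":0.999},
  {"travel":[-0.218,-0.118,0.062],"roll":0.999},
  {"travel":[-0.218,-0.118,0.062],"roll":0.999},
  {"travel":[-0.218,-0.118,0.062],"roll":0.999},
], gripper=60)

```text
clock: 17.03
tcp_pos: [0.5728, -0.2723, 0.1506]
eef_rot: [3.132, 0.103, 0.038]
ft_force: [-0.4, 0.3, 0.8]
gripper_width: 0.0599
```

>>> send_rows([
  {"travel":[0,0,0],"roll":0.045},
  {"travel":[0,0,0],"roll":0.045},
  {"travel":[0,0,0],"roll":0.045},
])

```text
clock: 17.28
tcp_pos: [0.5733, -0.2726, 0.152]
eef_rot: [3.133, -0.005, 0.041]
ft_force: [0.7, 0.1, -0.4]
gripper_width: 0.06
```

```bash
python3 - <<'E'
from h import *
wp((.573,-.2722,.068),yaw=-89.9)
c=snap("side","s13"); p=cv2.imread("pics/s13.png")[220:370,330:510]
cv2.imwrite("pics/s13a.png",cv2.resize(p,None,fx=4,fy=4,interpolation=cv2.INTER_CUBIC))
E
```

```text
t 17.2833 tcp [ 0.5733 -0.2726  0.152 ] w 0.05999701458357485 F [ 0.7  0.1 -0.4]
yaw -90.18 q6 0.94
travel [-0.005  -0.0021  0.168 ] roll -0.0031 rows>= 3.0
```

View pics/s13a.png

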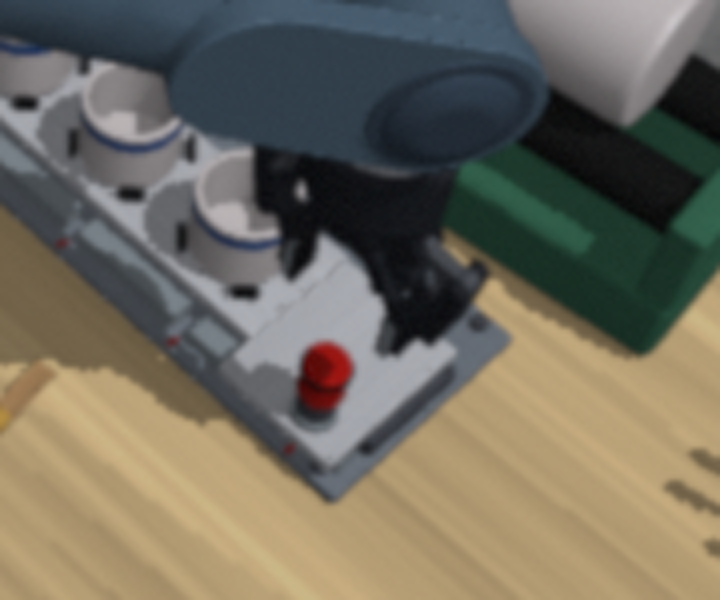

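```bash
python3 - <<'E'
from h import *
s,R=st(); print(R.round(3)); c=read_camera("side"); 
import pickle
_,c=pickle.load(open("cams.pkl","rb"))
t=np.array(s["tcp_pos"])
for X in (t,t-R[:,2]*.008+R[:,1]*.037,t-R[:,2]*.008-R[:,1]*.037,(.573,-.272,.098)):
    print((np.array(proj(c,X))-[330,220])*4)
E
```

```text
t 17.3333 tcp [ 0.5732 -0.2725  0.1517] w 0.060229660618411444 F [0.3 0.2 0.2]
[[ 1.    -0.003  0.026]
 [-0.003 -1.    -0.008]
 [ 0.026  0.008 -1.   ]]
[339.13772628 310.30508241]
[393.61866813 345.57276088]
[290.18397833 261.182317  ]
[323.86394233 359.85184391]
```

The fingertips line up with the projected TCP, so I'm descending and gripping the red knob.

>>> send_rows([
  {"travel":[-0.005,-0.002,0.04],"roll":0},
  {"travel":[-0.005,-0.002,0.08],"roll":0},
  {"travel":[-0.005,-0.002,0.12],"roll":0},
  {"travel":[-0.005,-0.002,0.15],"roll":0},
  {"travel":[-0.005,-0.002,0.168],"roll":0},
  {"travel":[-0.005,-0.002,0.168],"roll":0},
  {"travel":[-0.005,-0.002,0.168],"roll":0},
])

```text
clock: 17.97
tcp_pos: [0.5728, -0.2721, 0.0676]
eef_rot: [3.133, -0.005, 0.04]
ft_force: [-0.9, -0.6, 0.2]
gripper_width: 0.06
```

>>> send_rows([
  {"travel":[0,0,0],"roll":0},
  {"travel":[0,0,0],"roll":0},
  {"travel":[0,0,0],"roll":0},
  {"travel":[0,0,0],"roll":0},
  {"travel":[0,0,0],"roll":0},
  {"travel":[0,0,0],"roll":0},
  {"travel":[0,0,0],"roll":0},
  {"travel":[0,0,0],"roll":0},
  {"travel":[0,0,0],"roll":0},
  {"travel":[0,0,0],"roll":0},
], gripper=24, grip_force=70)

```text
clock: 18.8
tcp_pos: [0.5737, -0.2726, 0.0695]
eef_rot: [3.132, -0.005, 0.043]
ft_force: [-1.8, 1.0, 4.7]
gripper_width: 0.0281
```

```bash
python3 - <<'E'
from h import *
wp((.573,-.2722,.085),yaw=-89.9)
c=snap("side","s14"); p=cv2.imread("pics/s14.png")[220:370,330:510]
cv2.imwrite("pics/s14a.png",cv2.resize(p,None,fx=4,fy=4,interpolation=cv2.INTER_CUBIC))
E
```

```text
t 18.8 tcp [ 0.5737 -0.2726  0.0695] w 0.028104308998498577 F [-1.8  1.   4.7]
yaw -90.18 q6 0.94
travel [-0.0005 -0.0006 -0.0311] roll -0.0031 rows>= 1.0
```

View pics/s14a.png

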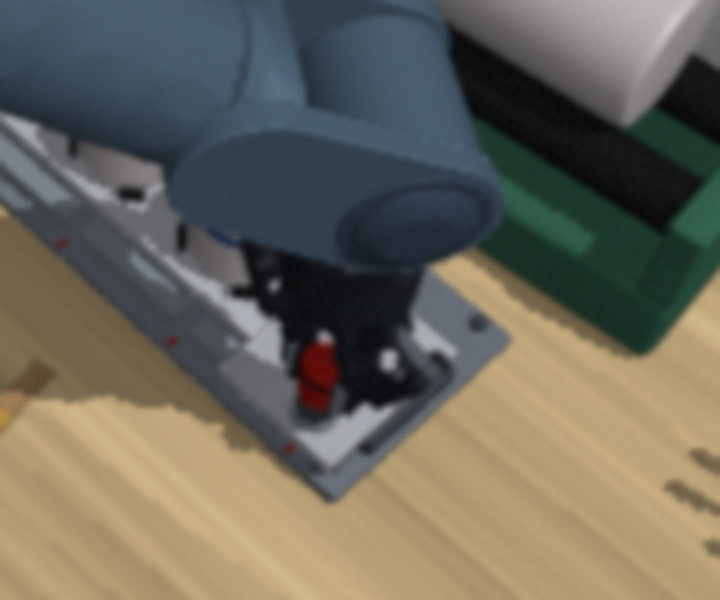

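>>> send_rows([
  {"travel":[0,0,-0.01],"roll":0},
  {"travel":[0,0,-0.02],"roll":0},
  {"travel":[0,0,-0.03],"roll":0},
  {"travel":[0,0,-0.036],"roll":0},
  {"travel":[0,0,-0.036],"roll":0},
  {"travel":[0,0,-0.036],"roll":0},
])

```text
clock: 19.35
tcp_pos: [0.5735, -0.2723, 0.0866]
eef_rot: [3.132, -0.005, 0.045]
ft_force: [5.7, -3.1, -10.9]
gripper_width: 0.0283
```

```bash
python3 - <<'E'
from h import *
wp((.573,-.2722,.085),yaw=-89.9)
c=snap("side","s15"); p=cv2.imread("pics/s15.png")[220:370,330:510]
cv2.imwrite("pics/s15a.png",cv2.resize(p,None,fx=4,fy=4,interpolation=cv2.INTER_CUBIC))
E
```

```text
t 19.35 tcp [ 0.5735 -0.2723  0.0866] w 0.028310351863198656 F [  5.7  -3.1 -10.9]
yaw -90.2 q6 0.94
travel [-0.001  -0.0002  0.0032] roll -0.0033 rows>= 1.0
```

View pics/s15a.png

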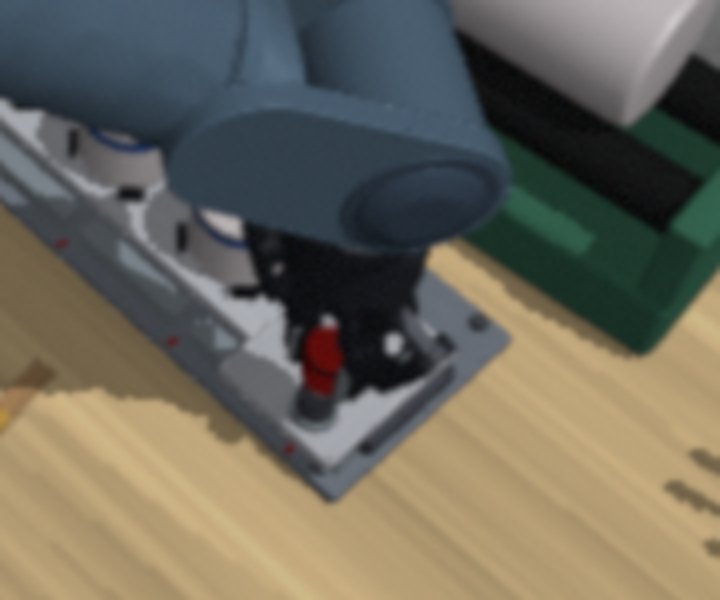

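The pin is lifted (spring pull 11 N). Sliding 98 mm in +y, then loosening the jaws so the pin rides down.

>>> send_rows([
  {"travel":[0,-0.01,0],"roll":0},
  {"travel":[0,-0.03,0],"roll":0},
  {"travel":[0,-0.055,0],"roll":0},
  {"travel":[0,-0.08,0],"roll":0},
  {"travel":[0,-0.105,0],"roll":0},
  {"travel":[0,-0.13,0],"roll":0},
  {"travel":[0,-0.155,0],"roll":0},
  {"travel":[0,-0.175,0],"roll":0},
  {"travel":[0,-0.19,0],"roll":0},
  {"travel":[0,-0.196,0],"roll":0},
  {"travel":[0,-0.196,0],"roll":0},
  {"travel":[0,-0.196,0],"roll":0},
])

```text
clock: 20.4
tcp_pos: [0.575, -0.1731, 0.0852]
eef_rot: [3.134, -0.005, 0.051]
ft_force: [10.4, 2.9, -10.5]
gripper_width: 0.0283
```

```bash
python3 - <<'E'
from h import *
wp((.5747,-.1722,.085),yaw=-89.9)
c=snap("side","s16"); p=cv2.imread("pics/s16.png")[170:350,270:490]
cv2.imwrite("pics/s16a.png",cv2.resize(p,None,fx=3.3,fy=3.3,interpolation=cv2.INTER_CUBIC))
E
```

```text
t 20.4 tcp [ 0.575  -0.1731  0.0852] w 0.02831305696414343 F [ 10.4   2.9 -10.5]
yaw -90.2 q6 1.08
travel [-0.0007 -0.0018  0.0003] roll -0.0034 rows>= 1.0
```

View pics/s16a.png

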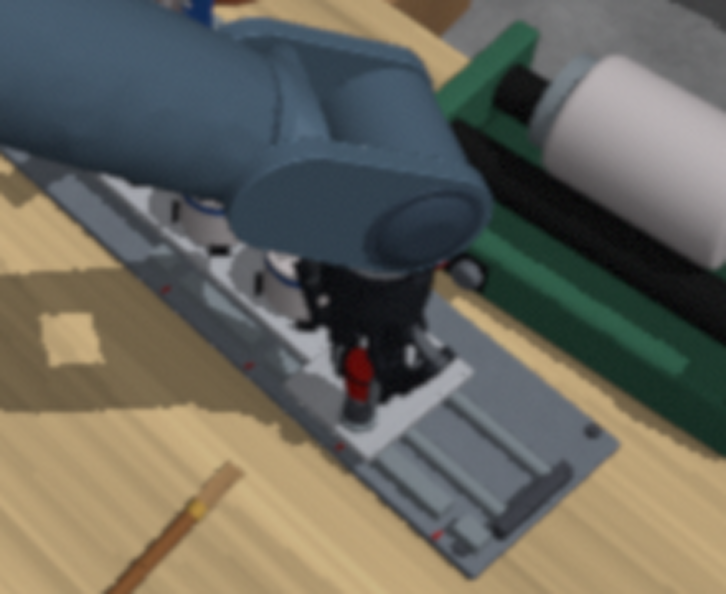

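>>> send_rows([
  {"travel":[0,0,0],"roll":0},
  {"travel":[0,0,0],"roll":0},
  {"travel":[0,0,0],"roll":0},
  {"travel":[0,0,0.014],"roll":0},
  {"travel":[0,0,0.028],"roll":0},
  {"travel":[0,0,0.028],"roll":0},
  {"travel":[0,0,0.028],"roll":0},
], gripper=38)

```text
clock: 21.03
tcp_pos: [0.5748, -0.173, 0.0702]
eef_rot: [3.134, -0.006, 0.048]
ft_force: [0.1, 0.3, 0.3]
gripper_width: 0.0379
```

>>> send_rows([
  {"travel":[0,-0.004,0],"roll":0},
  {"travel":[0,-0.008,0],"roll":0},
  {"travel":[0,-0.012,0],"roll":0},
  {"travel":[0,-0.016,0],"roll":0},
  {"travel":[0,-0.018,0],"roll":0},
  {"travel":[0,-0.018,0],"roll":0},
])

```text
clock: 21.53
tcp_pos: [0.5748, -0.1656, 0.0701]
eef_rot: [3.131, -0.005, 0.048]
ft_force: [-0.6, -8.7, -3.2]
gripper_width: 0.0381
```

```bash
python3 - <<'E'
from h import *
wp((.5747,-.1722,.085),yaw=-89.9)
c=snap("side","s17"); p=cv2.imread("pics/s17.png")[170:350,270:490]
cv2.imwrite("pics/s17a.png",cv2.resize(p,None,fx=3.3,fy=3.3,interpolation=cv2.INTER_CUBIC))
E
```

```text
t 21.5333 tcp [ 0.5748 -0.1656  0.0701] w 0.03808025870221697 F [-0.6 -8.7 -3.2]
yaw -90.19 q6 1.1
travel [ 0.0008  0.0136 -0.0296] roll -0.0032 rows>= 1.0
```

View pics/s17a.png

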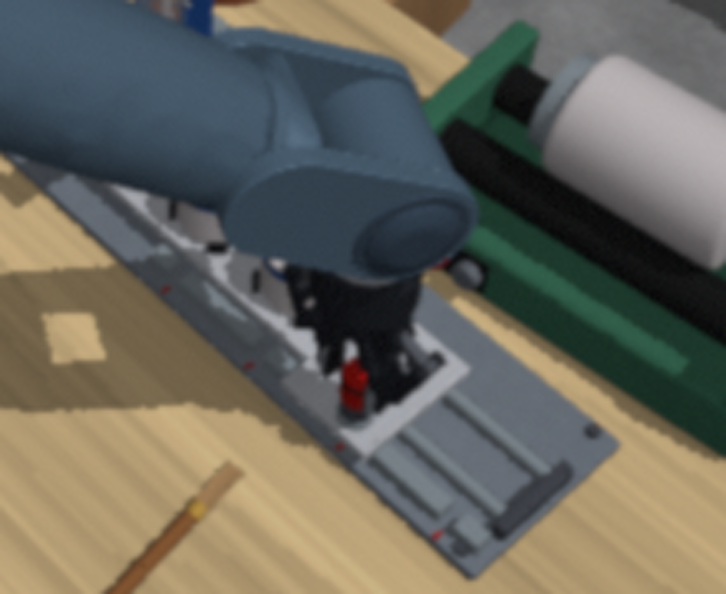

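Push reaction is 8.7 N against 3 N of sliding friction, so the pin is latched. Backing off, rising and going over the yellow knob.

>>> send_rows([
  {"travel":[0,0.009,0],"roll":0},
  {"travel":[0,0.009,0],"roll":0},
  {"travel":[0,0.009,-0.04],"roll":0},
  {"travel":[0,0.009,-0.1],"roll":0},
  {"travel":[0,0.009,-0.17],"roll":0},
  {"travel":[0,0.009,-0.24],"roll":0},
  {"travel":[0,0.009,-0.26],"roll":0},
  {"travel":[0,0.009,-0.26],"roll":0},
])

```text
clock: 22.25
tcp_pos: [0.573, -0.1693, 0.2048]
eef_rot: [3.128, -0.005, 0.06]
ft_force: [-0.0, 0.4, 0.7]
gripper_width: 0.038
```

```bash
python3 - <<'E'
from h import *
wp((.559,.139,.21),(.559,.139,.135),yaw=-89.9)
c=snap("side","s18"); p=cv2.imread("pics/s18.png")[130:350,240:490]
cv2.imwrite("pics/s18a.png",cv2.resize(p,None,fx=2.8,fy=2.8,interpolation=cv2.INTER_CUBIC))
print(blobs(c,(0,170,100),(6,255,255),30)[0])
for z in(.098,.11): print(proj(c,(.574,-.172,z)))
print(proj(c,(.573,-.272,.098)))
E
```

```text
t 22.25 tcp [ 0.573  -0.1693  0.2048] w 0.038030503680024925 F [-0.   0.4  0.7]
yaw -90.18 q6 1.09
travel [-0.0291 -0.6164 -0.0196] roll -0.0032 rows>= 8.0
travel [-0.0349 -0.6184  0.1303] roll -0.0032 rows>= 8.0
[(np.int32(34), array([322.3, 116.9]), array([319, 111,   6,  11], dtype=int32)), (np.int32(44), array([357. , 116.5]), array([351, 113,  13,   8], dtype=int32)), (np.int32(79), array([379.2, 283.2]), array([374, 279,  11,  10], dtype=int32))]
(np.float64(379.3403445791949), np.float64(282.899475377042))
(np.float64(379.8259966235574), np.float64(280.0846156074355))
(np.float64(410.9659855836675), np.float64(309.9629609784112))
```

View pics/s18a.png

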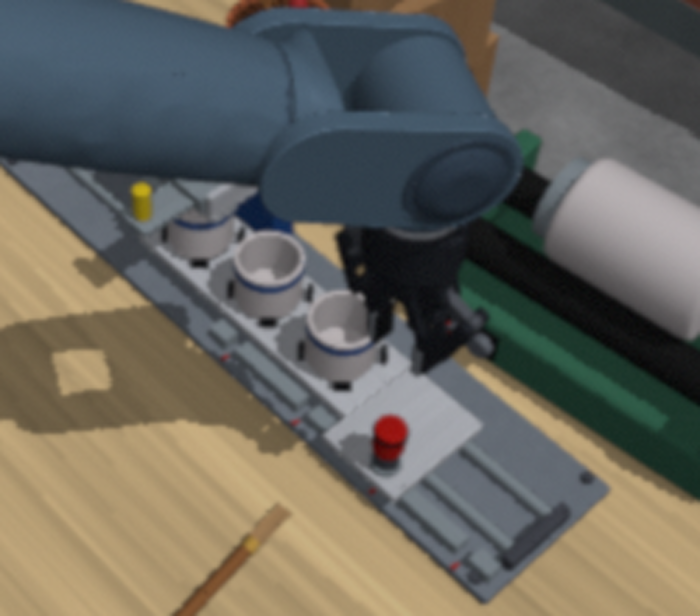

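The red knob centroid (379.2, 283.2) matches the pin-down projection (282.9); a raised pin would give about 280. Moving to the yellow knob.

>>> send_rows([
  {"travel":[-0.03,-0.05,-0.01],"roll":0},
  {"travel":[-0.03,-0.12,-0.02],"roll":0},
  {"travel":[-0.03,-0.2,-0.02],"roll":0},
  {"travel":[-0.03,-0.28,-0.02],"roll":0},
  {"travel":[-0.03,-0.36,-0.02],"roll":0},
  {"travel":[-0.03,-0.44,-0.02],"roll":0},
  {"travel":[-0.03,-0.52,-0.02],"roll":0},
  {"travel":[-0.03,-0.59,-0.02],"roll":0},
  {"travel":[-0.03,-0.617,-0.02],"roll":0},
  {"travel":[-0.03,-0.617,-0.02],"roll":0},
  {"travel":[-0.03,-0.617,-0.02],"roll":0},
  {"travel":[-0.03,-0.617,-0.02],"roll":0},
], gripper=50)

```text
clock: 23.3
tcp_pos: [0.5568, 0.1388, 0.2064]
eef_rot: [3.13, -0.006, 0.05]
ft_force: [0.5, 0.2, -0.7]
gripper_width: 0.05
```

```bash
python3 - <<'E'
from h import *
wp((.559,.139,.135),yaw=-89.9)
c=snap("side","s19"); p=cv2.imread("pics/s19.png")[100:280,200:420]
cv2.imwrite("pics/s19a.png",cv2.resize(p,None,fx=3.2,fy=3.2,interpolation=cv2.INTER_CUBIC))
s,R=st(); t=np.array(s["tcp_pos"]); print((np.array(proj(c,t))-[200,100])*3.2,(np.array(proj(c,(.559,.139,.166)))-[200,100])*3.2)
E
```

```text
t 23.3 tcp [0.5568 0.1388 0.2064] w 0.049962530167061606 F [ 0.5  0.2 -0.7]
yaw -90.24 q6 1.63
travel [-1.000e-04 -2.000e-03  1.429e-01] roll -0.0038 rows>= 2.0
t 23.35 tcp [0.557  0.1386 0.2068] w 0.0501921875159106 F [-1.   0.2 -0.6]
[281.27438431 275.48524937] [285.4926751  310.32803094]
```

View pics/s19a.png

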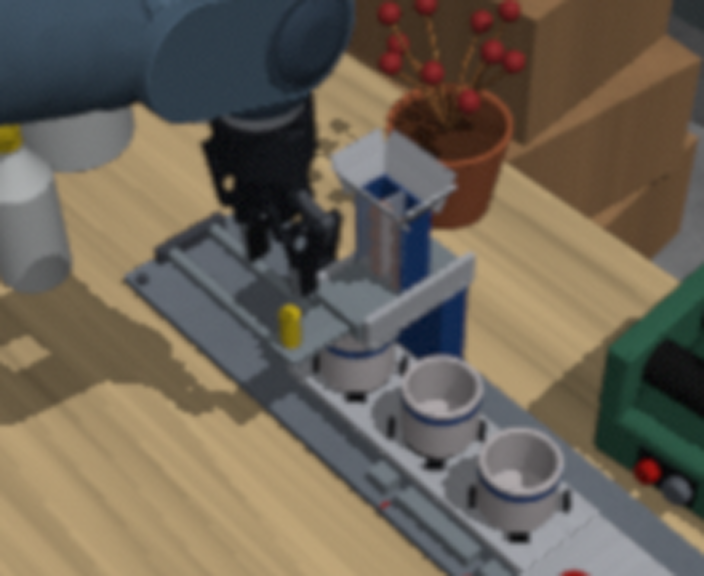

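The yellow knob top is at crop (289,311), about 1 px right of the (285,310) prediction. Descending and gripping.

>>> send_rows([
  {"travel":[0.002,-0.001,0.04],"roll":0},
  {"travel":[0.002,-0.001,0.08],"roll":0},
  {"travel":[0.002,-0.001,0.12],"roll":0},
  {"travel":[0.002,-0.001,0.141],"roll":0},
  {"travel":[0.002,-0.001,0.141],"roll":0},
  {"travel":[0.002,-0.001,0.141],"roll":0},
])

```text
clock: 23.85
tcp_pos: [0.5603, 0.1374, 0.1363]
eef_rot: [3.13, -0.009, 0.05]
ft_force: [-0.5, 0.2, 0.3]
gripper_width: 0.0506
```

>>> send_rows([
  {"travel":[0,0,0],"roll":0},
  {"travel":[0,0,0],"roll":0},
  {"travel":[0,0,0],"roll":0},
  {"travel":[0,0,0],"roll":0},
  {"travel":[0,0,0],"roll":0},
  {"travel":[0,0,0],"roll":0},
  {"travel":[0,0,0],"roll":0},
  {"travel":[0,0,0],"roll":0},
  {"travel":[0,0,0],"roll":0},
  {"travel":[0,0,0],"roll":0},
], gripper=10, grip_force=50)

```text
clock: 24.68
tcp_pos: [0.5613, 0.1381, 0.138]
eef_rot: [3.131, -0.009, 0.054]
ft_force: [-1.5, 2.7, 6.2]
gripper_width: 0.0165
```

```bash
python3 - <<'E'
from h import *
wp((.559,.139,.135),yaw=-89.9)
c=snap("side","s20"); p=cv2.imread("pics/s20.png")[100:280,200:420]
cv2.imwrite("pics/s20a.png",cv2.resize(p,None,fx=3.2,fy=3.2,interpolation=cv2.INTER_CUBIC))
E
```

```text
t 24.6833 tcp [0.5613 0.1381 0.138 ] w 0.016509433391779706 F [-1.5  2.7  6.2]
yaw -90.36 q6 1.63
travel [-0.0048 -0.0018  0.0058] roll -0.0051 rows>= 1.0
```

View pics/s20a.png

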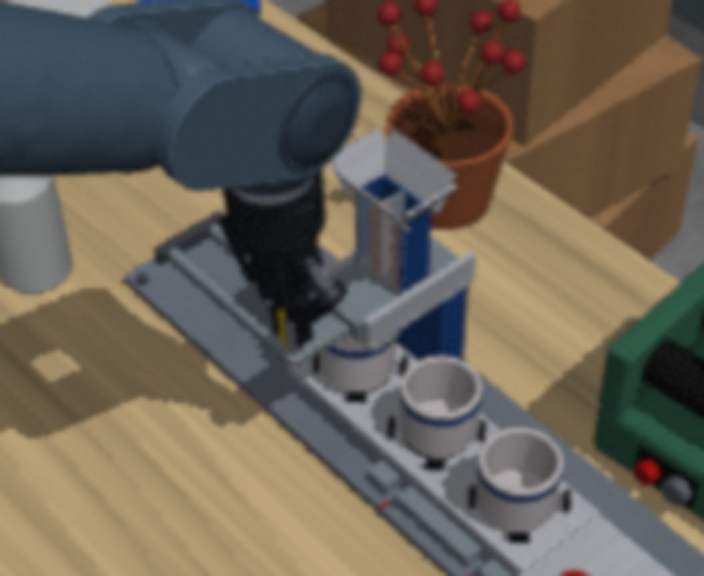

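>>> send_rows([
  {"travel":[-0.01,0,0],"roll":0},
  {"travel":[-0.02,0,-0.001],"roll":0},
  {"travel":[-0.03,0,-0.001],"roll":0},
  {"travel":[-0.04,0,-0.001],"roll":0},
  {"travel":[-0.05,0,-0.002],"roll":0},
  {"travel":[-0.06,0,-0.002],"roll":0},
  {"travel":[-0.068,0,-0.002],"roll":0},
  {"travel":[-0.074,0,-0.002],"roll":0},
  {"travel":[-0.078,0,-0.002],"roll":0},
  {"travel":[-0.078,0,-0.002],"roll":0},
  {"travel":[-0.078,0,-0.002],"roll":0},
  {"travel":[-0.078,0,-0.002],"roll":0},
])

```text
clock: 25.73
tcp_pos: [0.5253, 0.1387, 0.1381]
eef_rot: [3.132, -0.01, 0.069]
ft_force: [15.8, 5.6, -10.3]
gripper_width: 0.0162
```

```bash
python3 - <<'E'
from h import *
wp((.5613,.1381,.138),yaw=-90.36)
c=snap("side","s21"); p=cv2.imread("pics/s21.png")[100:280,200:420]
cv2.imwrite("pics/s21a.png",cv2.resize(p,None,fx=3.2,fy=3.2,interpolation=cv2.INTER_CUBIC))
E
```

```text
t 25.7333 tcp [0.5253 0.1387 0.1381] w 0.016225468639275313 F [ 15.8   5.6 -10.3]
yaw -90.39 q6 1.64
travel [0.0719 0.0006 0.0034] roll -0.0003 rows>= 1.0
```

View pics/s21a.png

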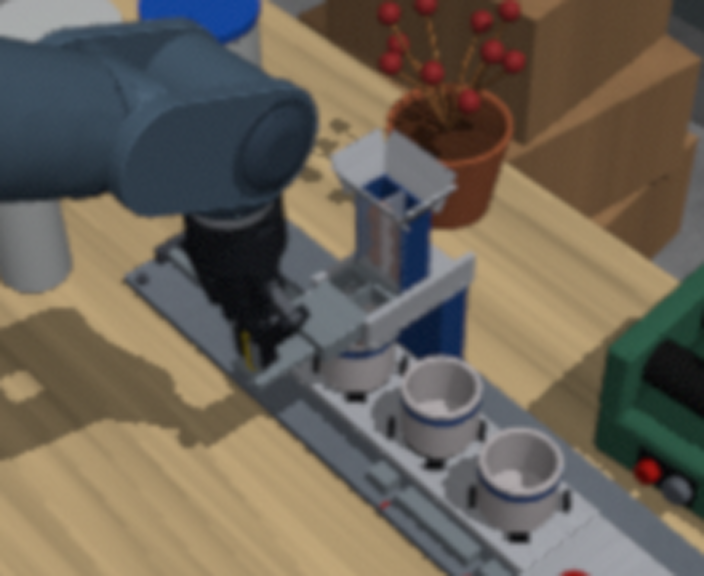

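The shutter moved 36 mm and met its end stop at 16 N, with its pockets over the spout. Pushing it closed.

>>> send_rows([
  {"travel":[0,0,0.002],"roll":0},
  {"travel":[0.01,0,0.002],"roll":0},
  {"travel":[0.02,0,0.002],"roll":0},
  {"travel":[0.03,0,0.003],"roll":0},
  {"travel":[0.04,0,0.003],"roll":0},
  {"travel":[0.05,0,0.003],"roll":0},
  {"travel":[0.06,0,0.004],"roll":0},
  {"travel":[0.068,0,0.004],"roll":0},
  {"travel":[0.074,0,0.004],"roll":0},
  {"travel":[0.08,0,0.004],"roll":0},
  {"travel":[0.08,0,0.004],"roll":0},
  {"travel":[0.08,0,0.004],"roll":0},
])

```text
clock: 26.78
tcp_pos: [0.5614, 0.1382, 0.1379]
eef_rot: [3.131, -0.009, 0.05]
ft_force: [-19.7, -0.9, 18.2]
gripper_width: 0.0163
```

```bash
python3 - <<'E'
from h import *
wp((.5613,.1381,.21),(.5747,-.1715,.21),(.5747,-.1715,.069),yaw=-89.9)
c=snap("side","s22"); p=cv2.imread("pics/s22.png")[100:280,200:420]
cv2.imwrite("pics/s22a.png",cv2.resize(p,None,fx=3.2,fy=3.2,interpolation=cv2.INTER_CUBIC))
E
```

```text
t 26.7833 tcp [0.5614 0.1382 0.1379] w 0.01634197782380068 F [-19.7  -0.9  18.2]
yaw -90.35 q6 1.63
travel [ 0.0043  0.0016 -0.144 ] roll -0.005 rows>= 2.0
travel [ 0.0346  0.6206 -0.1367] roll -0.005 rows>= 8.0
travel [0.0257 0.6177 0.1451] roll -0.005 rows>= 8.0
```

View pics/s22a.png

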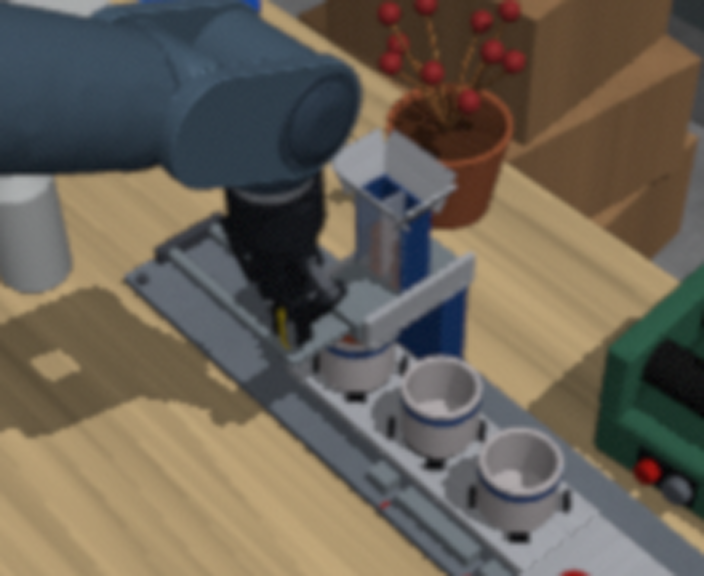

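The shutter is closed (TCP back at 0.5614) and a red-brown ball is visible in jar 1. Releasing and returning to the red knob.

>>> send_rows([
  {"travel":[0,0,0],"roll":0},
  {"travel":[0,0,0],"roll":0},
  {"travel":[0,0,0],"roll":0},
  {"travel":[0,0,0],"roll":0},
  {"travel":[0,0,-0.04],"roll":0},
  {"travel":[0,0,-0.09],"roll":0},
  {"travel":[0,0,-0.14],"roll":0},
  {"travel":[0,0,-0.14],"roll":0},
], gripper=50)

```text
clock: 27.5
tcp_pos: [0.5624, 0.1389, 0.2136]
eef_rot: [3.131, -0.009, 0.065]
ft_force: [0.4, -0.5, 0.4]
gripper_width: 0.0497
```

>>> send_rows([
  {"travel":[0,0.07,0],"roll":0},
  {"travel":[0,0.14,0],"roll":0},
  {"travel":[0,0.21,0],"roll":0},
  {"travel":[0,0.28,0],"roll":0},
  {"travel":[0.01,0.35,0],"roll":0},
  {"travel":[0.02,0.42,0],"roll":0},
  {"travel":[0.026,0.49,0],"roll":0},
  {"travel":[0.026,0.56,0],"roll":0},
  {"travel":[0.026,0.61,0.02],"roll":0},
  {"travel":[0.026,0.621,0.06],"roll":0},
  {"travel":[0.026,0.621,0.08],"roll":0},
  {"travel":[0.026,0.621,0.08],"roll":0},
])

```text
clock: 28.5
tcp_pos: [0.5731, -0.1714, 0.1734]
eef_rot: [3.134, -0.011, 0.056]
ft_force: [0.1, 0.4, -0.5]
gripper_width: 0.0501
```

```bash
python3 - <<'E'
from h import *
wp((.5747,-.1715,.069),yaw=-89.9)
c=snap("side","s23"); p=cv2.imread("pics/s23.png")[130:350,240:490]
cv2.imwrite("pics/s23a.png",cv2.resize(p,None,fx=2.8,fy=2.8,interpolation=cv2.INTER_CUBIC))
c=snap("top","t23"); p=cv2.imread("pics/t23.png")[160:250,180:440]
cv2.imwrite("pics/t23a.png",cv2.resize(p,None,fx=3,fy=3,interpolation=cv2.INTER_CUBIC))
E
```

```text
t 28.5 tcp [ 0.5731 -0.1714  0.1734] w 0.05007621280250359 F [ 0.1  0.4 -0.5]
yaw -90.4 q6 1.09
travel [-0.0043 -0.0012  0.2088] roll -0.0055 rows>= 3.0
```

View pics/s23a.png

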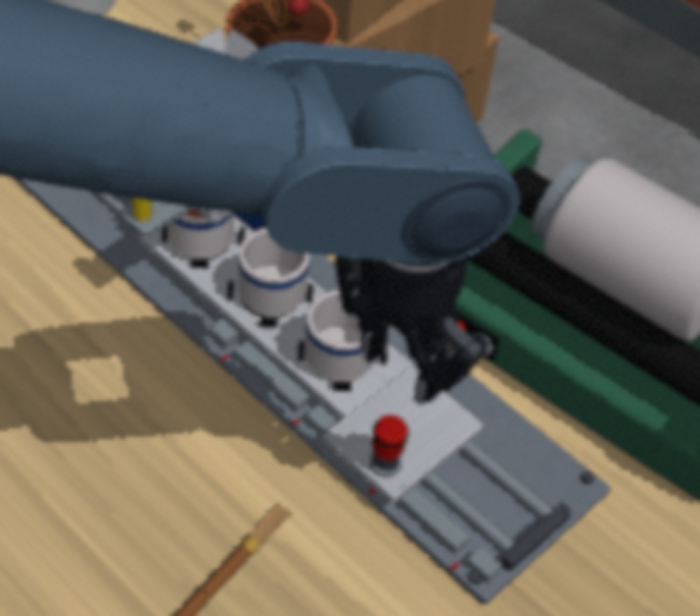

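View pics/t23a.png

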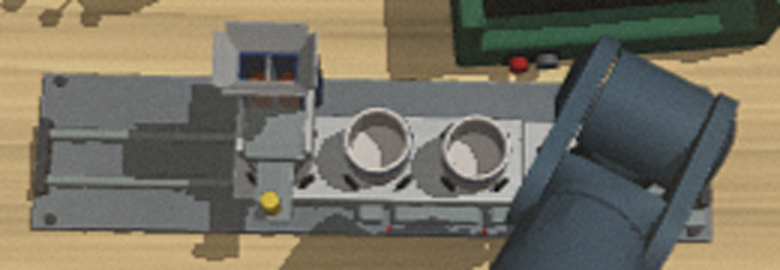

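Shutter closed, jars in place. Gripping and lifting the red knob.

>>> send_rows([
  {"travel":[-0.003,-0.001,0.05],"roll":0},
  {"travel":[-0.003,-0.001,0.1],"roll":0},
  {"travel":[-0.003,-0.001,0.15],"roll":0},
  {"travel":[-0.003,-0.001,0.19],"roll":0},
  {"travel":[-0.003,-0.001,0.208],"roll":0},
  {"travel":[-0.003,-0.001,0.208],"roll":0},
  {"travel":[-0.003,-0.001,0.208],"roll":0},
])

```text
clock: 29.18
tcp_pos: [0.5783, -0.1713, 0.0738]
eef_rot: [3.131, -0.006, 0.065]
ft_force: [0.4, 0.3, -0.0]
gripper_width: 0.0499
```

>>> send_rows([
  {"travel":[0,0,0],"roll":0},
  {"travel":[0,0,0],"roll":0},
  {"travel":[0,0,0],"roll":0},
  {"travel":[0,0,0],"roll":0},
  {"travel":[0,0,0],"roll":0},
  {"travel":[0,0,0],"roll":0},
  {"travel":[0,0,0],"roll":0},
  {"travel":[0,0,0],"roll":0},
  {"travel":[0,0,0],"roll":0},
  {"travel":[0,0,0],"roll":0},
], gripper=24, grip_force=70)

```text
clock: 30.02
tcp_pos: [0.5799, -0.1717, 0.0767]
eef_rot: [3.13, -0.006, 0.071]
ft_force: [-0.9, 2.3, 5.1]
gripper_width: 0.0275
```

>>> send_rows([
  {"travel":[0,0,-0.01],"roll":0},
  {"travel":[0,0,-0.02],"roll":0},
  {"travel":[0,0,-0.03],"roll":0},
  {"travel":[0,0,-0.036],"roll":0},
  {"travel":[0,0,-0.036],"roll":0},
  {"travel":[0,0,-0.036],"roll":0},
])

```text
clock: 30.52
tcp_pos: [0.5796, -0.1716, 0.0947]
eef_rot: [3.129, -0.007, 0.075]
ft_force: [7.8, -1.4, -11.4]
gripper_width: 0.0276
```

```bash
python3 - <<'E'
from h import *
wp((.5758,-.0715,.0865),yaw=-90.4)
E
```

```text
t 30.5167 tcp [ 0.5796 -0.1716  0.0947] w 0.027569024098012714 F [  7.8  -1.4 -11.4]
yaw -90.26 q6 1.09
travel [-0.0093 -0.2003  0.0136] roll 0.0016 rows>= 3.0
```

Lifted again, at 11.4 N. Sliding to the second notch, loosening and nudging.

>>> send_rows([
  {"travel":[0,-0.01,0],"roll":0},
  {"travel":[0,-0.03,0],"roll":0},
  {"travel":[0,-0.055,0],"roll":0},
  {"travel":[0,-0.08,0],"roll":0},
  {"travel":[0,-0.105,0],"roll":0},
  {"travel":[0,-0.13,0],"roll":0},
  {"travel":[0,-0.155,0],"roll":0},
  {"travel":[0,-0.175,0],"roll":0},
  {"travel":[0,-0.19,0],"roll":0},
  {"travel":[0,-0.196,0],"roll":0},
  {"travel":[0,-0.196,0],"roll":0},
  {"travel":[0,-0.196,0],"roll":0},
])

```text
clock: 31.52
tcp_pos: [0.5812, -0.0728, 0.0937]
eef_rot: [3.13, -0.007, 0.08]
ft_force: [8.4, 2.3, -10.9]
gripper_width: 0.0275
```

>>> send_rows([
  {"travel":[0,0,0],"roll":0},
  {"travel":[0,0,0],"roll":0},
  {"travel":[0,0,0],"roll":0},
  {"travel":[-0.003,0,0.014],"roll":0},
  {"travel":[-0.006,0,0.028],"roll":0},
  {"travel":[-0.006,0,0.04],"roll":0},
  {"travel":[-0.006,0,0.04],"roll":0},
], gripper=38)

```text
clock: 32.1
tcp_pos: [0.5778, -0.0726, 0.0715]
eef_rot: [3.131, -0.007, 0.075]
ft_force: [0.1, -0.0, -0.6]
gripper_width: 0.0378
```

>>> send_rows([
  {"travel":[0,-0.004,0],"roll":0},
  {"travel":[0,-0.008,0],"roll":0},
  {"travel":[0,-0.012,0],"roll":0},
  {"travel":[0,-0.016,0],"roll":0},
  {"travel":[0,-0.018,0],"roll":0},
  {"travel":[0,-0.018,0],"roll":0},
])

```text
clock: 32.6
tcp_pos: [0.5775, -0.0655, 0.0711]
eef_rot: [3.127, -0.006, 0.074]
ft_force: [-1.8, -11.1, -4.4]
gripper_width: 0.0381
```

```bash
python3 - <<'E'
from h import *
wp((.5758,-.0715,.0865),yaw=-90)
c=snap("side","s24"); p=cv2.imread("pics/s24.png")[130:350,240:490]
cv2.imwrite("pics/s24a.png",cv2.resize(p,None,fx=2.8,fy=2.8,interpolation=cv2.INTER_CUBIC))
E
```

```text
t 32.6 tcp [ 0.5775 -0.0655  0.0711] w 0.03810363906722373 F [ -1.8 -11.1  -4.4]
yaw -90.24 q6 1.27
travel [-0.0019  0.0125 -0.0308] roll -0.0027 rows>= 1.0
```

View pics/s24a.png

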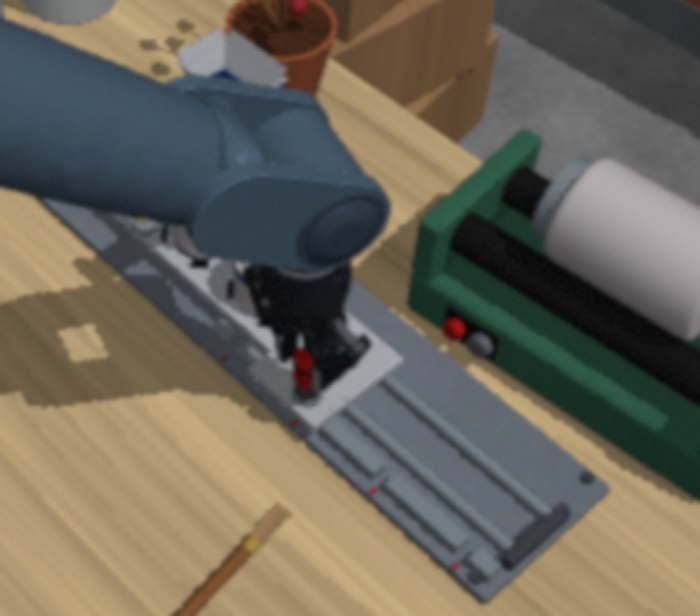

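Latched again with an 11 N reaction. Backing off, rising, and checking the knob height.

>>> send_rows([
  {"travel":[0,0.009,0],"roll":0},
  {"travel":[0,0.009,0],"roll":0},
  {"travel":[0,0.009,-0.04],"roll":0},
  {"travel":[0,0.009,-0.1],"roll":0},
  {"travel":[0,0.009,-0.17],"roll":0},
  {"travel":[0,0.009,-0.24],"roll":0},
  {"travel":[0,0.009,-0.28],"roll":0},
  {"travel":[0,0.009,-0.28],"roll":0},
])

```text
clock: 33.32
tcp_pos: [0.5742, -0.0684, 0.2181]
eef_rot: [3.124, -0.006, 0.092]
ft_force: [0.4, -0.1, 0.0]
gripper_width: 0.0382
```

```bash
python3 - <<'E'
from h import *
wp((.5605,.138,.21),(.5605,.138,.136),yaw=-89.9)
c=snap("side","s25"); p=cv2.imread("pics/s25.png")[130:350,240:490]
cv2.imwrite("pics/s25a.png",cv2.resize(p,None,fx=2.8,fy=2.8,interpolation=cv2.INTER_CUBIC))
print(blobs(c,(0,170,100),(6,255,255),30,(250,200,450,350))[0])
for z in(.098,.11): print(proj(c,(.575,-.072,z)))
E
```

```text
t 33.3167 tcp [ 0.5742 -0.0684  0.2181] w 0.03817260999545391 F [ 0.4 -0.1  0. ]
yaw -90.23 q6 1.26
travel [-0.0295 -0.4129  0.0078] roll -0.0037 rows>= 5.0
travel [-0.0382 -0.4153  0.1555] roll -0.0037 rows>= 6.0
[(np.int32(69), array([350.3, 258.2]), array([346, 254,  10,   9], dtype=int32))]
(np.float64(350.1949259376624), np.float64(257.9584277745779))
(np.float64(350.4309103924899), np.float64(255.05759113224818))
```

View pics/s25a.png

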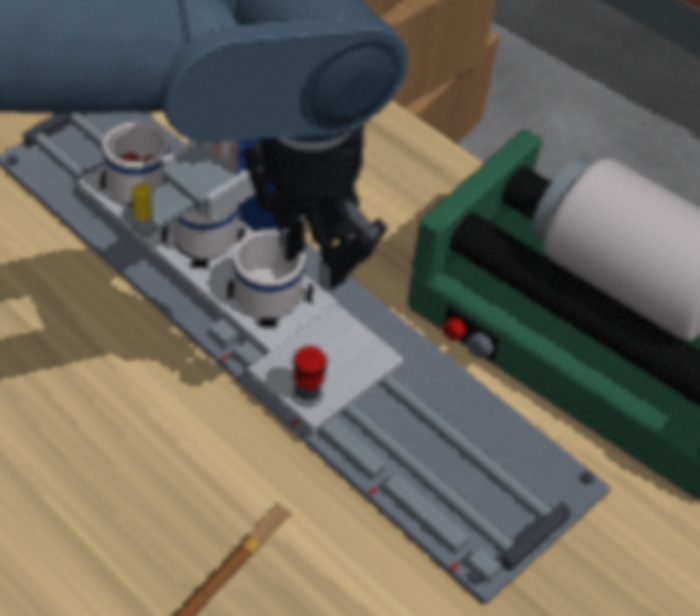

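Pin down at (350.3, 258.2), against 258.0 predicted, and jar 1 holds its balls. Going to the yellow knob for the second charge.

>>> send_rows([
  {"travel":[-0.03,-0.07,0.008],"roll":0},
  {"travel":[-0.03,-0.15,0.008],"roll":0},
  {"travel":[-0.03,-0.23,0.008],"roll":0},
  {"travel":[-0.03,-0.31,0.008],"roll":0},
  {"travel":[-0.03,-0.38,0.008],"roll":0},
  {"travel":[-0.03,-0.413,0.008],"roll":0},
  {"travel":[-0.03,-0.413,0.008],"roll":0},
  {"travel":[-0.032,-0.414,0.04],"roll":0},
  {"travel":[-0.034,-0.414,0.08],"roll":0},
  {"travel":[-0.036,-0.415,0.12],"roll":0},
  {"travel":[-0.038,-0.415,0.15],"roll":0},
  {"travel":[-0.038,-0.415,0.155],"roll":0},
], gripper=50)

```text
clock: 34.37
tcp_pos: [0.5559, 0.1375, 0.1287]
eef_rot: [3.125, -0.007, 0.072]
ft_force: [-0.4, -0.4, -0.8]
gripper_width: 0.05
```

```bash
python3 - <<'E'
from h import *
wp((.5605,.138,.136),yaw=-89.9)
E
```

```text
t 34.3667 tcp [0.5559 0.1375 0.1287] w 0.05003001307218779 F [-0.4 -0.4 -0.8]
yaw -90.27 q6 1.64
travel [ 0.0099 -0.0008 -0.0141] roll -0.0041 rows>= 1.0
```

>>> send_rows([
  {"travel":[0.01,-0.001,-0.012],"roll":0},
  {"travel":[0.01,-0.001,-0.012],"roll":0},
  {"travel":[0.01,-0.001,-0.012],"roll":0},
  {"travel":[0.01,-0.001,-0.012],"roll":0},
])

```text
clock: 34.7
tcp_pos: [0.5616, 0.138, 0.1363]
eef_rot: [3.126, -0.007, 0.076]
ft_force: [0.2, -0.2, -0.2]
gripper_width: 0.0505
```

>>> send_rows([
  {"travel":[0,0,0],"roll":0},
  {"travel":[0,0,0],"roll":0},
  {"travel":[0,0,0],"roll":0},
  {"travel":[0,0,0],"roll":0},
  {"travel":[0,0,0],"roll":0},
  {"travel":[0,0,0],"roll":0},
  {"travel":[0,0,0],"roll":0},
  {"travel":[0,0,0],"roll":0},
  {"travel":[0,0,0],"roll":0},
  {"travel":[0,0,0],"roll":0},
], gripper=10, grip_force=50)

```text
clock: 35.53
tcp_pos: [0.5619, 0.1381, 0.1372]
eef_rot: [3.126, -0.007, 0.077]
ft_force: [-1.5, 0.2, 5.9]
gripper_width: 0.0167
```

```bash
python3 - <<'E'
from h import *
wp((.5605,.138,.137),(.5215,.1385,.138),yaw=-89.9)
c=snap("side","s26"); p=cv2.imread("pics/s26.png")[130:350,240:490]
cv2.imwrite("pics/s26a.png",cv2.resize(p,None,fx=2.8,fy=2.8,interpolation=cv2.INTER_CUBIC))
print(blobs(c,(0,170,100),(6,255,255),30,(250,200,450,350))[0])
E
```

```text
t 35.5333 tcp [0.5619 0.1381 0.1372] w 0.0167320836321301 F [-1.5  0.2  5.9]
yaw -90.29 q6 1.64
travel [-0.0029  0.0002  0.0003] roll -0.0044 rows>= 1.0
travel [-0.0807 -0.0004 -0.0056] roll -0.0044 rows>= 1.0
[(np.int32(70), array([350.4, 258.3]), array([346, 254,  10,   9], dtype=int32))]
```

View pics/s26a.png

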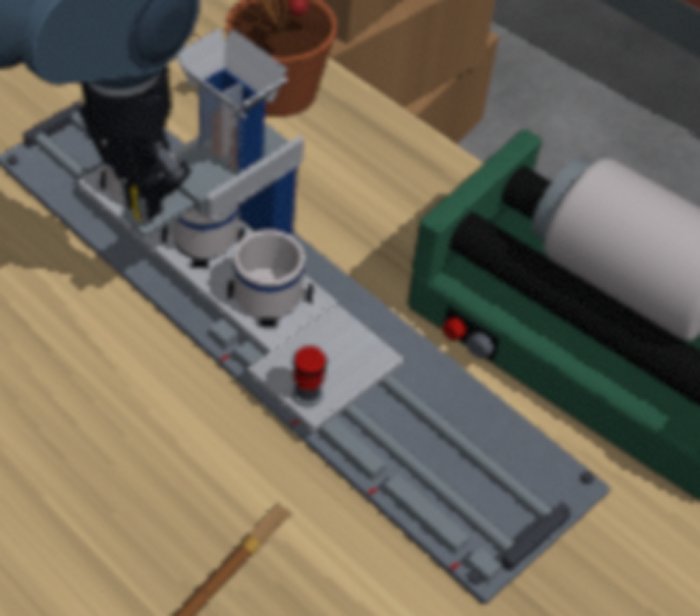

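>>> send_rows([
  {"travel":[-0.01,0,-0.001],"roll":0},
  {"travel":[-0.02,0,-0.001],"roll":0},
  {"travel":[-0.03,0,-0.002],"roll":0},
  {"travel":[-0.04,0,-0.003],"roll":0},
  {"travel":[-0.05,0,-0.003],"roll":0},
  {"travel":[-0.06,0,-0.004],"roll":0},
  {"travel":[-0.068,0,-0.004],"roll":0},
  {"travel":[-0.074,0,-0.005],"roll":0},
  {"travel":[-0.079,0,-0.005],"roll":0},
  {"travel":[-0.079,0,-0.005],"roll":0},
  {"travel":[-0.079,0,-0.005],"roll":0},
  {"travel":[-0.079,0,-0.005],"roll":0},
])

```text
clock: 36.58
tcp_pos: [0.5259, 0.1386, 0.1374]
eef_rot: [3.127, -0.008, 0.095]
ft_force: [22.1, 4.5, -19.6]
gripper_width: 0.0165
```

```bash
python3 - <<'E'
from h import *
wp((.5649,.1381,.1372),yaw=-90.29)
c=snap("side","s27"); p=cv2.imread("pics/s27.png")[130:350,240:490]
cv2.imwrite("pics/s27a.png",cv2.resize(p,None,fx=2.8,fy=2.8,interpolation=cv2.INTER_CUBIC))
E
```

```text
t 36.5833 tcp [0.5259 0.1386 0.1374] w 0.016483383576452924 F [ 22.1   4.5 -19.6]
yaw -90.33 q6 1.64
travel [0.0778 0.0005 0.0051] roll -0.0005 rows>= 1.0
```

View pics/s27a.png

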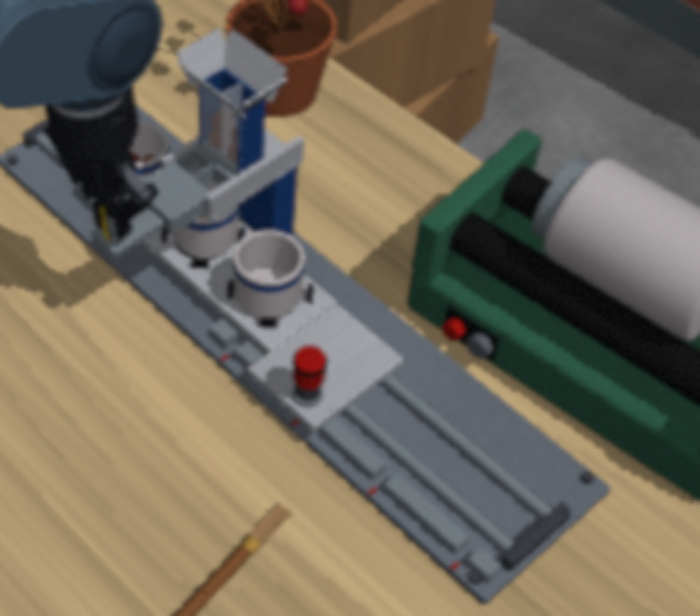

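Fully open: 36 mm travel with the stop felt. Closing.

>>> send_rows([
  {"travel":[0,0,0.003],"roll":0},
  {"travel":[0.01,0,0.003],"roll":0},
  {"travel":[0.02,0,0.003],"roll":0},
  {"travel":[0.03,0,0.004],"roll":0},
  {"travel":[0.04,0,0.004],"roll":0},
  {"travel":[0.05,0,0.004],"roll":0},
  {"travel":[0.06,0,0.005],"roll":0},
  {"travel":[0.068,0,0.005],"roll":0},
  {"travel":[0.074,0,0.005],"roll":0},
  {"travel":[0.08,0,0.005],"roll":0},
  {"travel":[0.08,0,0.005],"roll":0},
  {"travel":[0.08,0,0.005],"roll":0},
])

```text
clock: 37.63
tcp_pos: [0.5621, 0.1381, 0.1371]
eef_rot: [3.126, -0.008, 0.075]
ft_force: [-20.9, -3.0, 18.0]
gripper_width: 0.0166
```

```bash
python3 - <<'E'
from h import *
wp((.5613,.138,.21),(.5757,-.0715,.18),yaw=-89.9)
c=snap("side","s28"); p=cv2.imread("pics/s28.png")[130:350,240:490]
cv2.imwrite("pics/s28a.png",cv2.resize(p,None,fx=2.8,fy=2.8,interpolation=cv2.INTER_CUBIC))
E
```

```text
t 37.6333 tcp [0.5621 0.1381 0.1371] w 0.016587561564026354 F [-20.9  -3.   18. ]
yaw -90.3 q6 1.64
travel [ 0.0055  0.0023 -0.1456] roll -0.0044 rows>= 2.0
travel [ 0.0332  0.4203 -0.0781] roll -0.0044 rows>= 6.0
```

View pics/s28a.png

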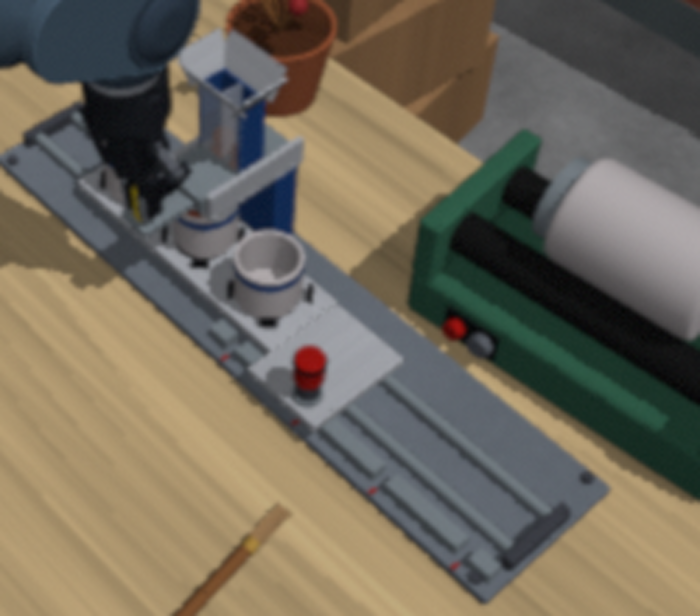

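>>> send_rows([
  {"travel":[0,0,0],"roll":0},
  {"travel":[0,0,0],"roll":0},
  {"travel":[0,0,0],"roll":0},
  {"travel":[0,0,0],"roll":0},
  {"travel":[0,0,-0.04],"roll":0},
  {"travel":[0,0,-0.09],"roll":0},
  {"travel":[0,0,-0.14],"roll":0},
  {"travel":[0,0,-0.14],"roll":0},
  {"travel":[0,0,-0.14],"roll":0},
], gripper=50)

```text
clock: 38.43
tcp_pos: [0.5599, 0.1391, 0.2087]
eef_rot: [3.126, -0.007, 0.082]
ft_force: [-1.1, 0.2, 0.4]
gripper_width: 0.0505
```

>>> send_rows([
  {"travel":[0,0.07,0],"roll":0},
  {"travel":[0,0.14,0],"roll":0},
  {"travel":[0.01,0.21,0],"roll":0},
  {"travel":[0.02,0.28,0],"roll":0},
  {"travel":[0.026,0.35,0],"roll":0},
  {"travel":[0.026,0.4,0],"roll":0},
  {"travel":[0.026,0.42,0.02],"roll":0},
  {"travel":[0.026,0.42,0.06],"roll":0},
  {"travel":[0.026,0.42,0.08],"roll":0},
  {"travel":[0.026,0.42,0.08],"roll":0},
])

```text
clock: 39.27
tcp_pos: [0.5713, -0.0702, 0.1677]
eef_rot: [3.129, -0.007, 0.07]
ft_force: [-0.3, 0.8, -0.4]
gripper_width: 0.0504
```

```bash
python3 - <<'E'
from h import *
wp((.5757,-.0715,.07),yaw=-89.9)
c=snap("side","s29"); print(blobs(c,(0,170,100),(6,255,255),30,(250,200,450,350))[0])
print(blobs(c,(22,150,120),(32,255,255),10,(250,150,350,250))[0])
E
```

```text
t 39.2667 tcp [ 0.5713 -0.0702  0.1677] w 0.05035079910067523 F [-0.3  0.8 -0.4]
yaw -90.28 q6 1.25
travel [0.     0.0002 0.1956] roll -0.0042 rows>= 3.0
[(np.int32(70), array([350.4, 258.3]), array([346, 254,  10,   9], dtype=int32))]
[(np.int32(12), array([289.9, 196.9]), array([288, 196,   5,   3], dtype=int32))]
```

>>> send_rows([
  {"travel":[0,0.001,0.05],"roll":0},
  {"travel":[0,0.001,0.1],"roll":0},
  {"travel":[0,0.001,0.14],"roll":0},
  {"travel":[0,0.001,0.18],"roll":0},
  {"travel":[0,0.001,0.198],"roll":0},
  {"travel":[0,0.001,0.198],"roll":0},
  {"travel":[0,0.001,0.198],"roll":0},
  {"travel":[0,0.001,0.198],"roll":0},
])

```text
clock: 39.98
tcp_pos: [0.5782, -0.0721, 0.0725]
eef_rot: [3.127, -0.005, 0.078]
ft_force: [0.6, 0.4, 1.0]
gripper_width: 0.0501
```

>>> send_rows([
  {"travel":[0,0,0],"roll":0},
  {"travel":[0,0,0],"roll":0},
  {"travel":[0,0,0],"roll":0},
  {"travel":[0,0,0],"roll":0},
  {"travel":[0,0,0],"roll":0},
  {"travel":[0,0,0],"roll":0},
  {"travel":[0,0,0],"roll":0},
  {"travel":[0,0,0],"roll":0},
  {"travel":[0,0,0],"roll":0},
  {"travel":[0,0,0],"roll":0},
], gripper=24, grip_force=70)

```text
clock: 40.82
tcp_pos: [0.5795, -0.0723, 0.0749]
eef_rot: [3.127, -0.006, 0.083]
ft_force: [-3.3, -0.1, 5.8]
gripper_width: 0.0279
```

>>> send_rows([
  {"travel":[0,0,-0.01],"roll":0},
  {"travel":[0,0,-0.02],"roll":0},
  {"travel":[0,0,-0.03],"roll":0},
  {"travel":[0,0,-0.036],"roll":0},
  {"travel":[0,0,-0.036],"roll":0},
  {"travel":[0,0,-0.036],"roll":0},
])

```text
clock: 41.32
tcp_pos: [0.5793, -0.0722, 0.0929]
eef_rot: [3.126, -0.006, 0.087]
ft_force: [7.3, -1.7, -11.3]
gripper_width: 0.0281
```

```bash
python3 - <<'E'
from h import *
wp((.5769,.0285,.0865),yaw=-90.4)
E
```

```text
t 41.3167 tcp [ 0.5793 -0.0722  0.0929] w 0.02812359567895768 F [  7.3  -1.7 -11.3]
yaw -90.26 q6 1.25
travel [-0.0062 -0.2015  0.0096] roll 0.0016 rows>= 3.0
```

>>> send_rows([
  {"travel":[0,-0.01,0],"roll":0},
  {"travel":[0,-0.03,0],"roll":0},
  {"travel":[0,-0.055,0],"roll":0},
  {"travel":[0,-0.08,0],"roll":0},
  {"travel":[0,-0.105,0],"roll":0},
  {"travel":[0,-0.13,0],"roll":0},
  {"travel":[0,-0.155,0],"roll":0},
  {"travel":[0,-0.175,0],"roll":0},
  {"travel":[0,-0.19,0],"roll":0},
  {"travel":[0,-0.196,0],"roll":0},
  {"travel":[0,-0.196,0],"roll":0},
  {"travel":[0,-0.196,0],"roll":0},
])

```text
clock: 42.32
tcp_pos: [0.5809, 0.0265, 0.0916]
eef_rot: [3.127, -0.007, 0.093]
ft_force: [8.9, 2.6, -11.3]
gripper_width: 0.0281
```

>>> send_rows([
  {"travel":[0,0,0],"roll":0},
  {"travel":[0,0,0],"roll":0},
  {"travel":[0,0,0],"roll":0},
  {"travel":[-0.003,0,0.014],"roll":0},
  {"travel":[-0.006,0,0.028],"roll":0},
  {"travel":[-0.006,0,0.036],"roll":0},
  {"travel":[-0.006,0,0.036],"roll":0},
], gripper=38)

```text
clock: 42.9
tcp_pos: [0.5776, 0.0264, 0.0717]
eef_rot: [3.128, -0.007, 0.089]
ft_force: [-0.8, -0.5, 0.7]
gripper_width: 0.038
```

>>> send_rows([
  {"travel":[0,-0.004,0],"roll":0},
  {"travel":[0,-0.008,0],"roll":0},
  {"travel":[0,-0.012,0],"roll":0},
  {"travel":[0,-0.016,0],"roll":0},
  {"travel":[0,-0.018,0],"roll":0},
  {"travel":[0,-0.018,0],"roll":0},
])

```text
clock: 43.4
tcp_pos: [0.5775, 0.0343, 0.0713]
eef_rot: [3.125, -0.006, 0.087]
ft_force: [-1.0, -7.8, -3.1]
gripper_width: 0.038
```

```bash
python3 - <<'E'
from h import *
wp((.5769,.0285,.0865),yaw=-90)
c=snap("side","s30"); p=cv2.imread("pics/s30.png")[130:350,200:450]
cv2.imwrite("pics/s30a.png",cv2.resize(p,None,fx=2.8,fy=2.8,interpolation=cv2.INTER_CUBIC))
E
```

```text
t 43.4 tcp [0.5775 0.0343 0.0713] w 0.03797870283959591 F [-1.  -7.8 -3.1]
yaw -90.24 q6 1.45
travel [ 0.0006  0.0121 -0.0302] roll -0.0027 rows>= 1.0
```

View pics/s30a.png

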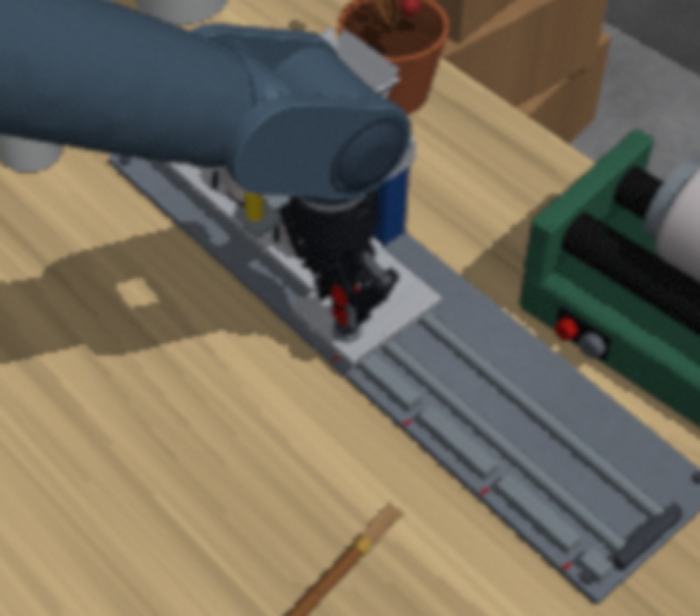

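>>> send_rows([
  {"travel":[0,0.009,0],"roll":0},
  {"travel":[0,0.009,0],"roll":0},
  {"travel":[-0.01,0.009,-0.04],"roll":0},
  {"travel":[-0.02,0.009,-0.1],"roll":0},
  {"travel":[-0.03,0.009,-0.17],"roll":0},
  {"travel":[-0.03,0.009,-0.24],"roll":0},
  {"travel":[-0.03,0.009,-0.28],"roll":0},
  {"travel":[-0.03,0.009,-0.28],"roll":0},
])

```text
clock: 44.12
tcp_pos: [0.5579, 0.0321, 0.2172]
eef_rot: [3.124, -0.006, 0.106]
ft_force: [1.1, 0.3, 0.1]
gripper_width: 0.038
```

```bash
python3 - <<'E'
from h import *
wp((.5605,.138,.21),(.5605,.138,.138),yaw=-89.9)
c=snap("side","s31"); p=cv2.imread("pics/s31.png")[100:350,200:450]
cv2.imwrite("pics/s31a.png",cv2.resize(p,None,fx=2.4,fy=2.4,interpolation=cv2.INTER_CUBIC))
print(blobs(c,(0,170,100),(6,255,255),30,(250,180,450,350))[0])
for z in(.098,.11): print(proj(c,(.576,.028,z)))
E
```

```text
t 44.1167 tcp [0.5579 0.0321 0.2172] w 0.037997797555974405 F [1.1 0.3 0.1]
yaw -90.24 q6 1.43
travel [ 0.0036 -0.212   0.0114] roll -0.0038 rows>= 3.0
travel [-0.0061 -0.2143  0.1551] roll -0.0038 rows>= 4.0
[(np.int32(62), array([323.6, 235.3]), array([319, 232,  10,   8], dtype=int32))]
(np.float64(323.2489737401961), np.float64(234.89956268443862))
(np.float64(323.27100663615704), np.float64(231.933604670352))
```

View pics/s31a.png

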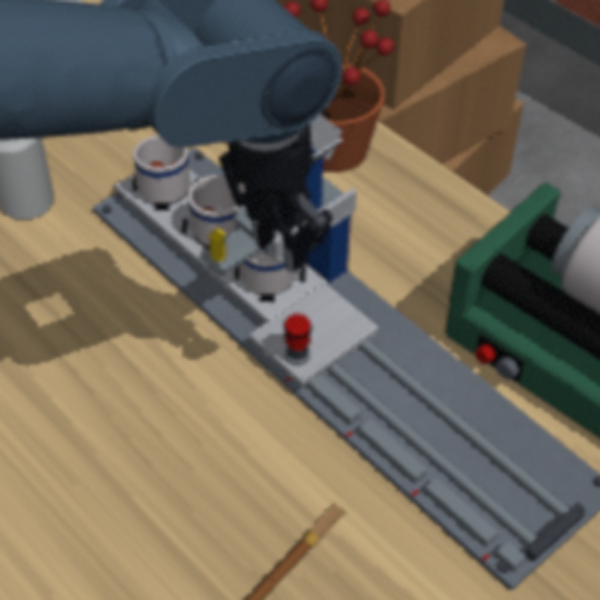

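Pin down at (323.6, 235.3), against 234.9 predicted. Third charge: moving to the yellow knob.

>>> send_rows([
  {"travel":[0.003,-0.07,0.008],"roll":0},
  {"travel":[0.003,-0.14,0.008],"roll":0},
  {"travel":[0.003,-0.2,0.008],"roll":0},
  {"travel":[0.003,-0.212,0.008],"roll":0},
  {"travel":[0.003,-0.212,0.008],"roll":0},
  {"travel":[0.001,-0.213,0.04],"roll":0},
  {"travel":[-0.001,-0.213,0.08],"roll":0},
  {"travel":[-0.003,-0.213,0.12],"roll":0},
  {"travel":[-0.004,-0.213,0.14],"roll":0},
  {"travel":[-0.004,-0.213,0.148],"roll":0},
  {"travel":[-0.004,-0.213,0.148],"roll":0},
  {"travel":[-0.004,-0.213,0.148],"roll":0},
], gripper=50)

```text
clock: 45.17
tcp_pos: [0.5602, 0.1371, 0.1392]
eef_rot: [3.125, -0.007, 0.1]
ft_force: [0.1, 0.5, 0.7]
gripper_width: 0.0498
```

```bash
python3 - <<'E'
from h import *
wp((.561,.138,.1365),yaw=-89.9)
E
```

```text
t 45.1667 tcp [0.5602 0.1371 0.1392] w 0.04984075732540712 F [0.1 0.5 0.7]
yaw -90.28 q6 1.64
travel [ 0.0012 -0.0019  0.0054] roll -0.0042 rows>= 1.0
```

Good position. Gripping in place, 2 mm lower.

>>> send_rows([
  {"travel":[0.001,-0.001,0.004],"roll":0},
  {"travel":[0.001,-0.001,0.004],"roll":0},
  {"travel":[0.001,-0.001,0.004],"roll":0},
  {"travel":[0.001,-0.001,0.004],"roll":0},
  {"travel":[0.001,-0.001,0.004],"roll":0},
  {"travel":[0.001,-0.001,0.004],"roll":0},
  {"travel":[0.001,-0.001,0.004],"roll":0},
  {"travel":[0.001,-0.001,0.004],"roll":0},
  {"travel":[0.001,-0.001,0.004],"roll":0},
  {"travel":[0.001,-0.001,0.004],"roll":0},
], gripper=10, grip_force=50)

```text
clock: 46.0
tcp_pos: [0.5615, 0.1381, 0.1384]
eef_rot: [3.126, -0.007, 0.103]
ft_force: [-1.6, 2.5, 6.1]
gripper_width: 0.0167
```

```bash
python3 - <<'E'
from h import *
s,R=st(); t=np.array(s["tcp_pos"])
wp(t+[-.0392,.0004,.0005],yaw=-90.28)
c=snap("side","s32"); print(blobs(c,(0,170,100),(6,255,255),30,(250,180,450,350))[0])
E
```

```text
t 46.0 tcp [0.5615 0.1381 0.1384] w 0.01668811630463558 F [-1.6  2.5  6.1]
t 46.0 tcp [0.5615 0.1381 0.1384] w 0.01668811630463558 F [-1.6  2.5  6.1]
yaw -90.28 q6 1.64
travel [-0.0782 -0.0004 -0.0062] roll 0.0 rows>= 1.0
[(np.int32(62), array([323.6, 235.3]), array([319, 232,  10,   8], dtype=int32))]
```

>>> send_rows([
  {"travel":[-0.01,0,-0.001],"roll":0},
  {"travel":[-0.02,0,-0.002],"roll":0},
  {"travel":[-0.03,0,-0.002],"roll":0},
  {"travel":[-0.04,0,-0.003],"roll":0},
  {"travel":[-0.05,0,-0.004],"roll":0},
  {"travel":[-0.06,0,-0.005],"roll":0},
  {"travel":[-0.068,0,-0.005],"roll":0},
  {"travel":[-0.074,0,-0.006],"roll":0},
  {"travel":[-0.079,0,-0.006],"roll":0},
  {"travel":[-0.079,0,-0.006],"roll":0},
  {"travel":[-0.079,0,-0.006],"roll":0},
  {"travel":[-0.079,0,-0.006],"roll":0},
])

```text
clock: 47.05
tcp_pos: [0.5255, 0.1386, 0.1385]
eef_rot: [3.127, -0.008, 0.121]
ft_force: [22.1, 7.9, -18.1]
gripper_width: 0.0162
```

```bash
python3 - <<'E'
from h import *
wp((.5645,.138,.1384),yaw=-90.29)
c=snap("side","s33"); p=cv2.imread("pics/s33.png")[100:350,200:450]
cv2.imwrite("pics/s33a.png",cv2.resize(p,None,fx=2.4,fy=2.4,interpolation=cv2.INTER_CUBIC))
E
```

```text
t 47.05 tcp [0.5255 0.1386 0.1385] w 0.016168779846993143 F [ 22.1   7.9 -18.1]
yaw -90.32 q6 1.64
travel [0.0778 0.0008 0.0063] roll -0.0003 rows>= 1.0
```

View pics/s33a.png

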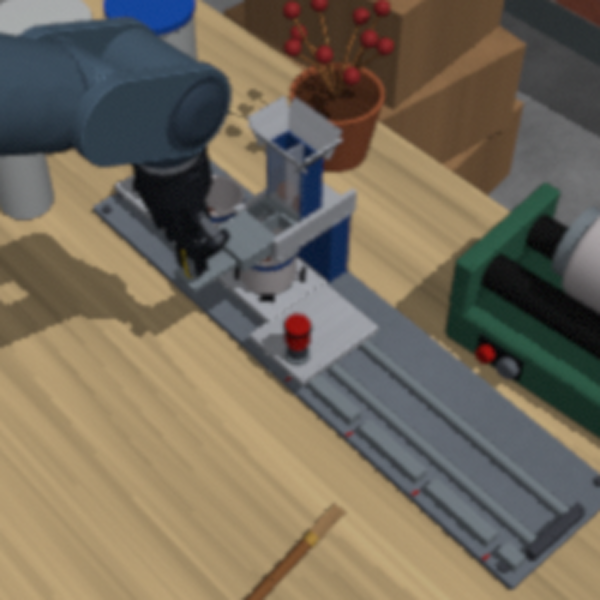

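Fully open. Closing.

>>> send_rows([
  {"travel":[0,0,0.003],"roll":0},
  {"travel":[0.01,0,0.004],"roll":0},
  {"travel":[0.02,0,0.004],"roll":0},
  {"travel":[0.03,0,0.004],"roll":0},
  {"travel":[0.04,0,0.005],"roll":0},
  {"travel":[0.05,0,0.005],"roll":0},
  {"travel":[0.06,0,0.006],"roll":0},
  {"travel":[0.068,0,0.006],"roll":0},
  {"travel":[0.074,0,0.006],"roll":0},
  {"travel":[0.08,0,0.006],"roll":0},
  {"travel":[0.08,0,0.006],"roll":0},
  {"travel":[0.08,0,0.006],"roll":0},
])

```text
clock: 48.1
tcp_pos: [0.5617, 0.1381, 0.1383]
eef_rot: [3.126, -0.007, 0.102]
ft_force: [-19.6, -2.0, 16.3]
gripper_width: 0.0162
```

```bash
python3 - <<'E'
from h import *
wp((.5613,.138,.215),(.556,.03,.215),(.5769,.0285,.07),yaw=-89.9)
E
```

```text
t 48.1 tcp [0.5617 0.1381 0.1383] w 0.016246604847049505 F [-19.6  -2.   16.3]
yaw -90.28 q6 1.64
travel [ 0.0093  0.0023 -0.1531] roll -0.0043 rows>= 2.0
travel [-0.0004  0.2184 -0.1507] roll -0.0043 rows>= 4.0
travel [0.0224 0.2171 0.1414] roll -0.0043 rows>= 4.0
```

>>> send_rows([
  {"travel":[0,0,0],"roll":0},
  {"travel":[0,0,0],"roll":0},
  {"travel":[0,0,0],"roll":0},
  {"travel":[0,0,0],"roll":0},
  {"travel":[0,0,-0.05],"roll":0},
  {"travel":[0,0,-0.1],"roll":0},
  {"travel":[0,0,-0.15],"roll":0},
  {"travel":[0,0.05,-0.15],"roll":0},
  {"travel":[0,0.12,-0.15],"roll":0},
  {"travel":[0,0.19,-0.15],"roll":0},
  {"travel":[0,0.219,-0.15],"roll":0},
  {"travel":[0,0.219,-0.15],"roll":0},
], gripper=50)

```text
clock: 49.1
tcp_pos: [0.5565, 0.0267, 0.2147]
eef_rot: [3.125, -0.013, 0.103]
ft_force: [0.5, 0.4, -0.7]
gripper_width: 0.0501
```

```bash
python3 - <<'E'
from h import *
wp((.576,.029,.12),(.576,.029,.07),yaw=-89.9)
c=snap("side","s34"); p=cv2.imread("pics/s34.png")[100:350,200:450]
cv2.imwrite("pics/s34a.png",cv2.resize(p,None,fx=2.4,fy=2.4,interpolation=cv2.INTER_CUBIC))
print(blobs(c,(22,150,120),(32,255,255),10,(250,150,350,250))[0])
E
```

```text
t 49.1 tcp [0.5565 0.0267 0.2147] w 0.05011875213239573 F [ 0.5  0.4 -0.7]
yaw -90.51 q6 1.43
travel [ 0.0264 -0.0078  0.1915] roll -0.0068 rows>= 3.0
travel [ 0.0198 -0.0093  0.2912] roll -0.0068 rows>= 4.0
[]
```

View pics/s34a.png

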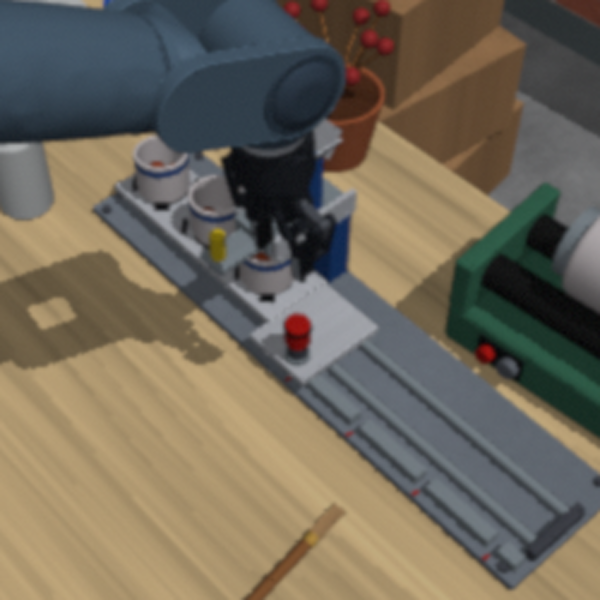

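A ball shows in jar 3 and the shutter is closed. Descending on the red knob for the return.

>>> send_rows([
  {"travel":[0.028,-0.008,0.03],"roll":0},
  {"travel":[0.028,-0.008,0.08],"roll":0},
  {"travel":[0.028,-0.008,0.13],"roll":0},
  {"travel":[0.026,-0.009,0.18],"roll":0},
  {"travel":[0.024,-0.009,0.23],"roll":0},
  {"travel":[0.021,-0.009,0.27],"roll":0},
  {"travel":[0.02,-0.009,0.29],"roll":0},
  {"travel":[0.02,-0.009,0.29],"roll":0},
  {"travel":[0.02,-0.009,0.29],"roll":0},
  {"travel":[0.02,-0.009,0.29],"roll":0},
])

```text
clock: 49.98
tcp_pos: [0.5772, 0.0308, 0.0721]
eef_rot: [3.125, -0.011, 0.107]
ft_force: [1.0, -0.2, -0.3]
gripper_width: 0.05
```

>>> send_rows([
  {"travel":[0,0,0],"roll":0},
  {"travel":[0,0,0],"roll":0},
  {"travel":[0,0,0],"roll":0},
  {"travel":[0,0,0],"roll":0},
  {"travel":[0,0,0],"roll":0},
  {"travel":[0,0,0],"roll":0},
  {"travel":[0,0,0],"roll":0},
  {"travel":[0,0,0],"roll":0},
  {"travel":[0,0,0],"roll":0},
  {"travel":[0,0,0],"roll":0},
], gripper=24, grip_force=70)

```text
clock: 50.82
tcp_pos: [0.5787, 0.03, 0.0746]
eef_rot: [3.123, -0.011, 0.112]
ft_force: [-3.0, -2.7, 4.8]
gripper_width: 0.028
```

>>> send_rows([
  {"travel":[0,0,-0.01],"roll":0},
  {"travel":[0,0,-0.02],"roll":0},
  {"travel":[0,0,-0.03],"roll":0},
  {"travel":[0,0,-0.036],"roll":0},
  {"travel":[0,0,-0.036],"roll":0},
  {"travel":[0,0,-0.036],"roll":0},
])

```text
clock: 51.32
tcp_pos: [0.5784, 0.0301, 0.0928]
eef_rot: [3.123, -0.011, 0.118]
ft_force: [7.8, -1.0, -10.5]
gripper_width: 0.028
```

```bash
python3 - <<'E'
from h import *
s,R=st(); t=np.array(s["tcp_pos"])
wp(t+[-.0011,-.1,0],t+[-.0023,-.2,0],t+[-.0034,-.298,0],yaw=-90.5)
E
```

```text
t 51.3167 tcp [0.5784 0.0301 0.0928] w 0.027960837987418878 F [  7.8  -1.  -10.5]
t 51.3167 tcp [0.5784 0.0301 0.0928] w 0.027960837987418878 F [  7.8  -1.  -10.5]
yaw -90.44 q6 1.44
travel [-0.0009  0.2     0.0032] roll 0.0007 rows>= 3.0
travel [-0.002   0.4     0.0064] roll 0.0007 rows>= 5.0
travel [-0.0029  0.596   0.0096] roll 0.0007 rows>= 8.0
```

>>> send_rows([
  {"travel":[0,0.01,0],"roll":0},
  {"travel":[0,0.035,0.001],"roll":0},
  {"travel":[0,0.065,0.001],"roll":0},
  {"travel":[-0.001,0.095,0.002],"roll":0},
  {"travel":[-0.001,0.125,0.002],"roll":0},
  {"travel":[-0.001,0.155,0.003],"roll":0},
  {"travel":[-0.001,0.185,0.003],"roll":0},
  {"travel":[-0.001,0.215,0.004],"roll":0},
  {"travel":[-0.001,0.245,0.004],"roll":0},
  {"travel":[-0.001,0.27,0.005],"roll":0},
  {"travel":[-0.001,0.28,0.005],"roll":0},
  {"travel":[-0.001,0.28,0.005],"roll":0},
])

```text
clock: 52.32
tcp_pos: [0.5763, -0.1109, 0.0917]
eef_rot: [3.123, -0.013, 0.115]
ft_force: [3.6, -2.9, -10.5]
gripper_width: 0.0281
```

```bash
python3 - <<'E'
from h import *
wp((.5752,-.2695,.0925),yaw=-90.5)
c=snap("side","s35"); p=cv2.imread("pics/s35.png")[100:350,200:450]
cv2.imwrite("pics/s35a.png",cv2.resize(p,None,fx=2.4,fy=2.4,interpolation=cv2.INTER_CUBIC))
E
```

```text
t 52.3167 tcp [ 0.5763 -0.1109  0.0917] w 0.028141088081818824 F [  3.6  -2.9 -10.5]
yaw -90.5 q6 1.18
travel [0.0004 0.3173 0.0037] roll -0.0 rows>= 4.0
```

View pics/s35a.png

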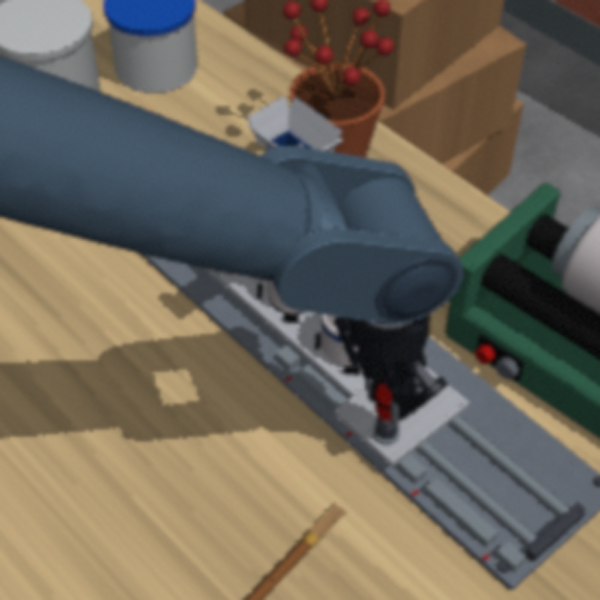

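>>> send_rows([
  {"travel":[0,0.01,0],"roll":0},
  {"travel":[0,0.04,0.001],"roll":0},
  {"travel":[0,0.075,0.001],"roll":0},
  {"travel":[0,0.11,0.001],"roll":0},
  {"travel":[0,0.145,0.002],"roll":0},
  {"travel":[0,0.18,0.002],"roll":0},
  {"travel":[0,0.215,0.003],"roll":0},
  {"travel":[0,0.25,0.003],"roll":0},
  {"travel":[0,0.28,0.003],"roll":0},
  {"travel":[0,0.302,0.004],"roll":0},
  {"travel":[0,0.314,0.004],"roll":0},
  {"travel":[0,0.314,0.004],"roll":0},
])

```text
clock: 53.37
tcp_pos: [0.5739, -0.2686, 0.0917]
eef_rot: [3.122, -0.013, 0.111]
ft_force: [-3.8, -3.0, -11.3]
gripper_width: 0.028
```

>>> send_rows([
  {"travel":[0,0,0],"roll":0},
  {"travel":[0,0,0],"roll":0},
  {"travel":[0,0,0],"roll":0},
  {"travel":[-0.003,0,0.014],"roll":0},
  {"travel":[-0.005,0,0.028],"roll":0},
  {"travel":[-0.005,0,0.036],"roll":0},
  {"travel":[-0.005,0,0.036],"roll":0},
], gripper=38)

```text
clock: 53.95
tcp_pos: [0.5721, -0.2683, 0.072]
eef_rot: [3.123, -0.013, 0.108]
ft_force: [0.1, -0.1, 0.3]
gripper_width: 0.038
```

>>> send_rows([
  {"travel":[0,0.004,0],"roll":0},
  {"travel":[0,0.008,0],"roll":0},
  {"travel":[0,0.012,0],"roll":0},
  {"travel":[0,0.016,0],"roll":0},
  {"travel":[0,0.018,0],"roll":0},
  {"travel":[0,0.018,0],"roll":0},
])

```text
clock: 54.45
tcp_pos: [0.5721, -0.2773, 0.0723]
eef_rot: [3.124, -0.013, 0.109]
ft_force: [0.1, 1.1, 0.9]
gripper_width: 0.0377
```

```bash
python3 - <<'E'
from h import *
wp((.5735,-.2722,.07),yaw=-90)
c=snap("side","s36"); p=cv2.imread("pics/s36.png")[150:400,250:500]
cv2.imwrite("pics/s36a.png",cv2.resize(p,None,fx=2.4,fy=2.4,interpolation=cv2.INTER_CUBIC))
E
```

```text
t 54.45 tcp [ 0.5721 -0.2773  0.0723] w 0.03765929026641367 F [0.1 1.1 0.9]
yaw -90.51 q6 0.92
travel [ 0.0024 -0.0104  0.0047] roll -0.0057 rows>= 1.0
```

View pics/s36a.png

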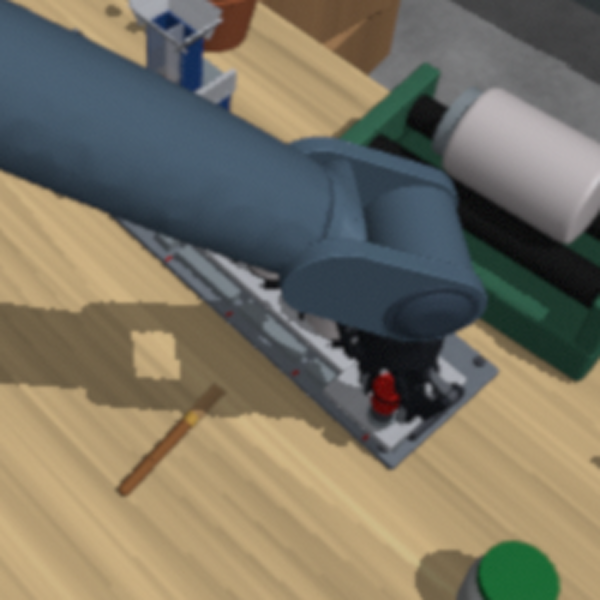

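>>> send_rows([
  {"travel":[0,0.003,0],"roll":0},
  {"travel":[0,0.006,0],"roll":0},
  {"travel":[0,0.009,0],"roll":0},
  {"travel":[0,0.01,0],"roll":0},
  {"travel":[0,0.01,0],"roll":0},
])

```text
clock: 54.92
tcp_pos: [0.5721, -0.2789, 0.0722]
eef_rot: [3.13, -0.013, 0.107]
ft_force: [0.7, 13.1, 6.3]
gripper_width: 0.038
```

```bash
python3 - <<'E'
from h import *
wp((.5735,-.2722,.07),yaw=-90)
c=snap("side","s37"); p=cv2.imread("pics/s37.png")[270:350,370:450]
cv2.imwrite("pics/s37a.png",cv2.resize(p,None,fx=6,fy=6,interpolation=cv2.INTER_CUBIC))
E
```

```text
t 54.9167 tcp [ 0.5721 -0.2789  0.0722] w 0.03798961729155652 F [ 0.7 13.1  6.3]
yaw -90.5 q6 0.91
travel [ 0.0025 -0.0135  0.0045] roll -0.0055 rows>= 1.0
```

View pics/s37a.png

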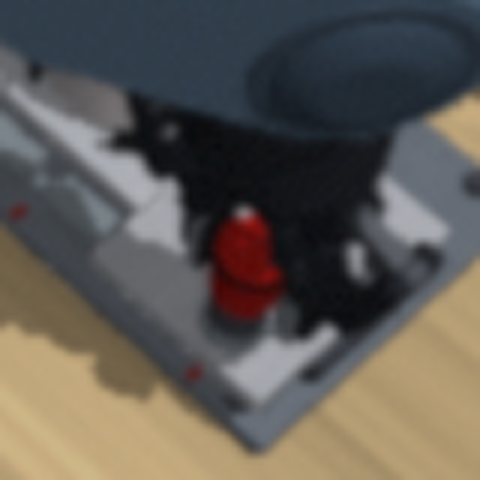

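Solid stop at 13 N. Backing off, rising and retreating toward the robot to look.

>>> send_rows([
  {"travel":[0,-0.013,0],"roll":0},
  {"travel":[0,-0.013,0],"roll":0},
  {"travel":[0,-0.013,-0.05],"roll":0},
  {"travel":[0,-0.013,-0.12],"roll":0},
  {"travel":[0,-0.013,-0.19],"roll":0},
  {"travel":[0,-0.013,-0.24],"roll":0},
  {"travel":[-0.07,-0.013,-0.24],"roll":0},
  {"travel":[-0.15,-0.013,-0.24],"roll":0},
  {"travel":[-0.22,-0.013,-0.24],"roll":0},
  {"travel":[-0.29,-0.013,-0.24],"roll":0},
  {"travel":[-0.32,-0.013,-0.24],"roll":0},
  {"travel":[-0.32,-0.013,-0.24],"roll":0},
])

```text
clock: 55.97
tcp_pos: [0.4017, -0.2702, 0.1805]
eef_rot: [3.13, -0.017, 0.105]
ft_force: [-0.6, 0.5, 0.2]
gripper_width: 0.0379
```

```bash
python3 - <<'E'
from h import *
st()
c=snap("side","s38"); p=cv2.imread("pics/s38.png")[130:350,220:470]
cv2.imwrite("pics/s38a.png",cv2.resize(p,None,fx=2.8,fy=2.8,interpolation=cv2.INTER_CUBIC))
print(blobs(c,(0,170,100),(6,255,255),20,(250,180,450,350))[0])
print(blobs(c,(22,150,120),(32,255,255),10,(250,150,350,250))[0])
c=snap("top","t38"); p=cv2.imread("pics/t38.png")[160:290,180:440]
cv2.imwrite("pics/t38a.png",cv2.resize(p,None,fx=3,fy=3,interpolation=cv2.INTER_CUBIC))
print(blobs(c,(0,170,100),(6,255,255),20)[0]);print(blobs(c,(22,150,120),(32,255,255))[0])
E
```

```text
t 55.9667 tcp [ 0.4017 -0.2702  0.1805] w 0.03785057013301569 F [-0.6  0.5  0.2]
[(np.int32(26), array([402.7, 246.4]), array([400, 244,   6,   6], dtype=int32)), (np.int32(90), array([411.9, 311.6]), array([407, 307,  11,  10], dtype=int32))]
[(np.int32(61), array([290.4, 200.8]), array([287, 195,   7,  13], dtype=int32))]
[(np.int32(21), array([228.1,  96.1]), array([226,  94,   5,   5], dtype=int32)), (np.int32(20), array([218.5, 101.2]), array([216,  99,   6,   5], dtype=int32)), (np.int32(21), array([203.2, 110.1]), array([201, 108,   6,   5], dtype=int32)), (np.int32(33), array([242.4, 113. ]), array([240, 109,   6,  10], dtype=int32)), (np.int32(59), array([410.3, 227.5]), array([406, 224,   9,   8], dtype=int32))]
[(np.int32(28), array([269.4, 226.5]), array([267, 224,   6,   6], dtype=int32)), (np.int32(219), array([140.7, 239. ]), array([128, 231,  26,  16], dtype=int32))]
```

View pics/s38a.png

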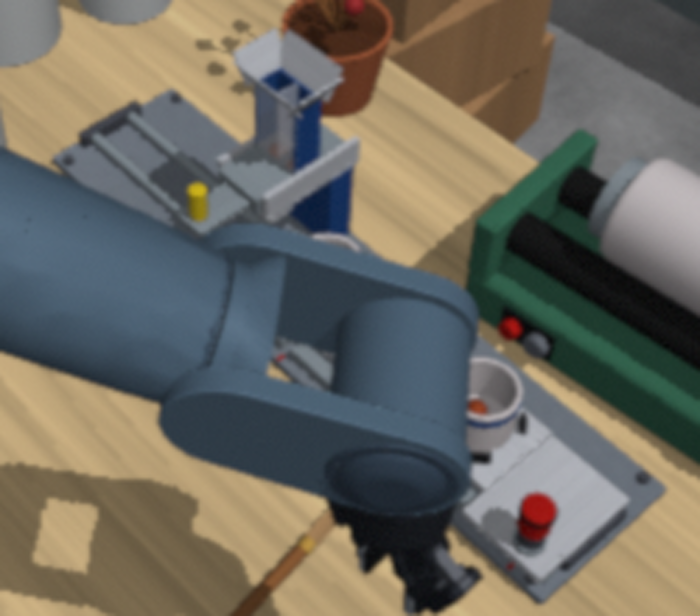

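View pics/t38a.png

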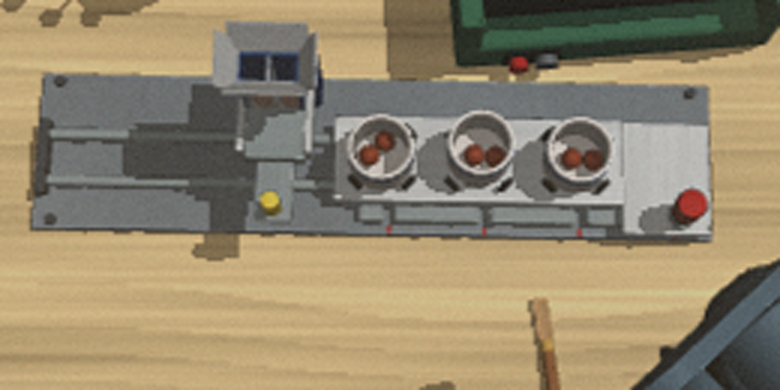

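Every jar shows two balls, and both knobs match their start positions to within about 2 mm of play. Moving the arm out of the way for a last check.

>>> send_rows([
  {"travel":[-0.01,-0.02,-0.06],"roll":0},
  {"travel":[-0.02,-0.08,-0.12],"roll":0},
  {"travel":[-0.02,-0.16,-0.14],"roll":0},
  {"travel":[-0.02,-0.24,-0.14],"roll":0},
  {"travel":[-0.02,-0.32,-0.14],"roll":0},
  {"travel":[-0.02,-0.4,-0.14],"roll":0},
  {"travel":[-0.02,-0.48,-0.14],"roll":0},
  {"travel":[-0.02,-0.56,-0.14],"roll":0},
  {"travel":[-0.02,-0.64,-0.14],"roll":0},
  {"travel":[-0.02,-0.72,-0.14],"roll":0},
  {"travel":[-0.02,-0.8,-0.14],"roll":0},
  {"travel":[-0.02,-0.88,-0.14],"roll":0},
])

```text
clock: 57.07
tcp_pos: [0.3945, 0.173, 0.2469]
eef_rot: [3.129, -0.012, 0.112]
ft_force: [1.3, -0.5, 0.3]
gripper_width: 0.038
```

>>> send_rows([
  {"travel":[0,-0.08,0],"roll":0},
  {"travel":[0,-0.16,0],"roll":0},
  {"travel":[0,-0.24,0],"roll":0},
  {"travel":[0,-0.28,0],"roll":0},
  {"travel":[0,-0.28,0],"roll":0},
  {"travel":[0,-0.28,0],"roll":0},
])

```text
clock: 57.57
tcp_pos: [0.3959, 0.3147, 0.2454]
eef_rot: [3.128, -0.007, 0.113]
ft_force: [0.2, 0.0, -0.3]
gripper_width: 0.0381
```

```bash
python3 - <<'E'
from h import *
st()
c=snap("side","s39"); p=cv2.imread("pics/s39.png")[170:360,270:490]
cv2.imwrite("pics/s39a.png",cv2.resize(p,None,fx=3.3,fy=3.3,interpolation=cv2.INTER_CUBIC))
print(blobs(c,(0,170,100),(6,255,255),20,(250,180,450,350))[0])
print(blobs(c,(22,150,120),(32,255,255),10,(250,150,350,250))[0])
E
```

```text
t 57.5667 tcp [0.3959 0.3147 0.2454] w 0.038062892135139366 F [ 0.2  0.  -0.3]
[(np.int32(22), array([402.8, 246.4]), array([401, 244,   5,   6], dtype=int32)), (np.int32(89), array([411.9, 311.5]), array([407, 307,  11,  10], dtype=int32))]
[(np.int32(45), array([290.6, 199.7]), array([287, 195,   7,  13], dtype=int32))]
```

View pics/s39a.png

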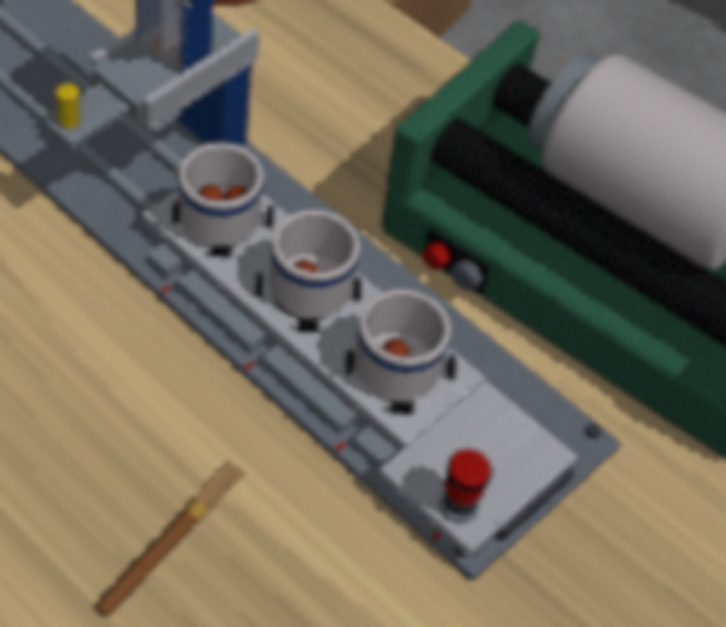

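Last look: three upright jars with balls, the red knob low at (411.9, 311.5), and the yellow knob at its start pixel (290.6, 199.7). Handing in.

```bash
python3 - <<'E'
from h import *
print(workorder.close_job())
E
```

```text
the job is handed in; nothing more can be done
None
```

I stood all three jars in nests 1 to 3 with the carriage at home, then gave each one charge. For each charge I lifted the pin, slid to the notch, pushed until the stop was felt, then drew the shutter its full 36 mm and closed it. The carriage was then slid back home and latched, and the job was handed in at 57.6 s. It reported no verdict.

**Last camera checks:**
- **Jars:** all three stand upright in their nests with two balls visible in each. I saw no spilled ball.
- **Shutter:** the yellow knob is within 0.1 px of its starting position, so it is closed.
- **Pin and carriage:** the red knob is at pin-down height. The carriage is about 2 mm past its start position on the -y side, within the notch play and the 5 mm limit.
- **Other objects:** nothing touched the spray bottle, tub or modelling tool on the way, but I did not measure their final positions.

**What disagreed:**
- The two camera calibrations differed by about 2–4 mm along y; I averaged them.
- The tool drifted to about 4° of tilt by the end, with no effect on the grips.
- The first push home met no resistance, so I repeated it until it stopped at 13 N.

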